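# Fetch the pocket strip from behind the containers

### The job

The narrow black strip of pressed parts lies on the low dark-grey rack, shut in behind three containers. First stand all three containers in the shallow blue tray, then lay the strip flat in the middle of the white board, along the board's length, and only then stand each container back in the middle of the white mark of its own shape on the rack, the oblong one lying the same way as its mark. Carry everything upright so that nothing spills.

Things in the scene. Friction and masses are not known exactly. Their poses are not given: they have to be found in the camera images.
- tin: Round steel tin, 46 mm in diameter and 90 mm high, about 0.25 kg, a closed container, standing upright on its mark at the start; origin at the centre of its underside, z up. It belongs on mark_round.
- canister: Square grey plastic canister, 42 x 42 mm and 95 mm high, about 0.22 kg, a closed container, standing upright on its mark at the start; origin at the centre of its underside, z up. x and y are square to its sides. It belongs on mark_square.
- caddy: Flat black plastic caddy, 34 mm along its x, 56 mm along its y, 95 mm high, about 0.24 kg, a closed container, standing upright on its mark at the start; origin at the centre of its underside, z up. It belongs on mark_oblong.
- strip: Narrow black pocket strip with steel pressings fast in its pockets: 36 mm along its x, 170 mm along its y, 18 mm high, about 0.18 kg. Origin at its underside's centre, z up. It lies on the rack (8 mm over the table) along the row of marks, centre 52 mm beyond it; the containers leave no room to grip it. 43 mm beyond its far side is a rail, top 20 mm over the table.
- mark_round: Thin white mark (0.6 mm) on the top of the fixed low dark-grey rack, partly covered at the start by its container. Origin at its centre on the rack's top, 8 mm over the table. The three marks stand in a row along their y, pitch 78 mm, in an order that changes. A disc 60 mm in diameter.
- mark_square: Thin white mark (0.6 mm) on the top of the fixed low dark-grey rack, partly covered at the start by its container. Origin at its centre on the rack's top, 8 mm over the table. The three marks stand in a row along their y, pitch 78 mm, in an order that changes. A square of 56 x 56 mm.
- mark_oblong: Thin white mark (0.6 mm) on the top of the fixed low dark-grey rack, partly covered at the start by its container. Origin at its centre on the rack's top, 8 mm over the table. The three marks stand in a row along their y, pitch 78 mm, in an order that changes. A rectangle of 46 mm along x by 70 mm along y.
- side_tray: Shallow fixed blue plastic tray, 290 mm along its x by 120 mm along its y, walls 5 mm thick and 14 mm high over the table, floor 5 mm thick. Origin at the centre of its underside, on the table; z up. Empty at the start, left or right of the rack; holds the three containers in a row along its x.
- board: Fixed white plastic board on the table, 210 mm along its x by 80 mm along its y, 6 mm thick. Origin at the centre of its underside, z up. Empty at the start, on the other side of the rack from the blue tray.
There are look-alikes about, which are no part of the job. What is shaped like the strip but green or purple is not meant. What is shaped like the caddy but orange or purple is not meant.

How it is judged:
On the way, in this order (a step that is already met when the one before it is completed fails the run):
1. All three containers stand upright in the blue tray, before the strip has been moved from its place (x of tin in the frame of side_tray between -0.135 and 0.135 m and y of tin in the frame of side_tray between -0.052 and 0.052 m and z of each of tin, canister, caddy in the frame of side_tray below 0.01 m and angle between each of tin, canister, caddy's own z axis and vertical below 0.12 rad and linear speed of each of tin, canister, caddy below 0.03 m/s and x of canister in the frame of side_tray between -0.135 and 0.135 m and y of canister in the frame of side_tray between -0.052 and 0.052 m and x of caddy in the frame of side_tray between -0.135 and 0.135 m and y of caddy in the frame of side_tray between -0.052 and 0.052 m and distance of strip from where it was at the start of the episode below 0.03 m), for 0.2 s.
2. The strip lies flat in the middle of the white board, along it, while all three containers still stand in the blue tray (horizontal distance between strip and board below 0.015 m and z of strip in the frame of board below 0.011 m and angle between the y axis of strip and the x axis of board, either way round below 0.2 rad and angle between each of strip, tin, canister, caddy's own z axis and vertical below 0.12 rad and linear speed of each of strip, tin, canister, caddy below 0.03 m/s and x of tin in the frame of side_tray between -0.135 and 0.135 m and y of tin in the frame of side_tray between -0.052 and 0.052 m and z of each of tin, canister, caddy in the frame of side_tray below 0.01 m and x of canister in the frame of side_tray between -0.135 and 0.135 m and y of canister in the frame of side_tray between -0.052 and 0.052 m and x of caddy in the frame of side_tray between -0.135 and 0.135 m and y of caddy in the frame of side_tray between -0.052 and 0.052 m), for 0.2 s.
At the end, for the whole second after the job is handed in: Strip flat on the white board, centre within 15 mm of the board's centre and within 0.2 rad of its length; each container upright on the mark of its own shape, within 12 mm of its centre (the caddy within 0.25 rad of its mark's direction); all released and at rest (horizontal distance between strip and board below 0.015 m and z of strip in the frame of board below 0.011 m and angle between the y axis of strip and the x axis of board, either way round below 0.2 rad and angle between each of strip, tin, canister, caddy's own z axis and vertical below 0.12 rad and linear speed of each of strip, tin, canister, caddy below 0.03 m/s and horizontal distance between tin and mark_round below 0.012 m and z of tin in the frame of mark_round between -0.004 and 0.005 m and horizontal distance between canister and mark_square below 0.012 m and z of canister in the frame of mark_square between -0.004 and 0.005 m and horizontal distance between caddy and mark_oblong below 0.012 m and z of caddy in the frame of mark_oblong between -0.004 and 0.005 m and angle between the y axis of caddy and the y axis of mark_oblong, either way round below 0.25 rad and contact force between each of tin, canister, caddy, strip and the fingers below 0.1 N); the robot touches nothing.
It fails at once if A container or the strip is tipped by more than 0.6 rad (angle between any of tin, canister, caddy, strip's own z axis and vertical above 0.6 rad).
It also fails if it takes over 128 s, if anything falls off the work surface, if the arm or the gripper's body presses on something with over 40 N, if the wrist force passes 120 N, or if a joint passes its speed limit or range.

### The arm

A 7-joint arm with a two-finger parallel gripper is mounted at the origin on the work surface. World frame = base frame: x ahead of the robot, y to its left, z up, the work surface at z = 0. Lengths are in m, angles in rad, forces in N, time in s.
With the tool pointing down it reaches from about 0.425 to 0.875 m from the base axis. Payload 4.7 kg.
Tool frame: the origin (TCP) lies at the very end of the fingers, on their centre line; the grasp point (between the pads) lies behind it (ctrl.tcp_to_grasp is the z of the grasp point in the tool frame, in m); z points along the fingers, y is the line along which they close (so a half turn about z gives the same grasp; the last joint's range is limited). The gripper opens to 87 mm and grips with 3 to 60 N. Pads are 19 mm wide; open, the fingers measure 117 mm over their backs; the gripper's body (75 mm by 190 mm) begins 51 mm behind the grasp point.
Start: joints at [-1.26, 0.321, -0.07, 1.45, 0.023, 1.371, -0.057], TCP at [0.19, 0.622, 0.223] pointing down, gripper open.
Joint ranges: [-2.86, 2.86], [-0.3, 2.09], [-1.38, 1.24], [0.06, 2.45], [-1.56, 4.7], [0.09, 2.05], [-2.69, 2.69]. Speed limits (rad/s): [2.57, 2.57, 3.14, 3.14, 3.14, 3.14, 3.14].

### API

Orientations are given as a rotation vector (axis times angle).
In Python, from bench import ctrl gives the robot as it stands.
- The arm moves only by the tool step_arm, never from a script. Its argument "targets" is a list of rows, each a list of 7 numbers: the shift along the world's x, y, z in cm, then the turn, a rotation vector about the world's x, y, z in degrees, then the opening, from 0 (shut) to 1 (fully open). A call has exactly 5 rows; each row shifts and turns the commanded pose from where the row before left it; what a row does not reach is not made up. A row lasts 1/12 s, in which the tool goes at most 41.7 mm and 7.16 degrees, less where a joint would pass 70% of its speed; a pose out of reach is approached as far as the arm can. A call with a gripper value outside its range is refused whole. The fingers move at their own pace and stop on an object; "force" is the grip in N (left out, the last holds). Time passes only in rows, so rows that do not move let the fingers close, or fill a call up. It gives the time, the measured TCP pose, the force, the opening and the grip force at its end, in the units of the state.
- ctrl.get_state(): the state, without advancing time (a new reading comes with each control period).
- ctrl.get_image(name): name is "scene" or "side" or "wrist"; returns (picture, depth): 400x640x3 uint8, red, green, blue; 400x640 float32, m along the optical axis (not along the pixel's ray), 0 where there is no reading.
- ctrl.camera_params(name): a dict with "intrinsics" (3x3 intrinsics, pixels), "rvec" (rotation vector, rad) and "tvec" (3), from world to camera coordinates, as OpenCV has them; the wrist camera has in their place "hand_eye" (4x4, takes a point from camera to tool coordinates, whose origin is the TCP and whose axes are the flange's). Camera axes: x right, y down, z forward; pixel columns grow to the right and rows downward; lengths in m; the calibration is good to about 2 mm. A picture is of the moment at which its call begins: read the wrist's pose just before it. camera_params takes no time and is no camera call.
- ctrl.close_job(): hands the job in; it is judged then, once.
The state is a dict: "time": time; "joint_positions": joint angles; "qd": joint speeds; "joint_torque": joint torques, N m; "position": TCP position; "tool_rot": TCP orientation; "ft_force": force on the tool from outside, world axes, zero at the start; "torque": the same for the moment, N m; "grip_width": opening from 0.0 (shut) to 1.0 (fully open); "grip_force": force on a finger pad.
Only numpy, scipy, OpenCV 4.12 (cv2) and the standard library are available. Lean on these libraries where they do the work, as an engineer would, in place of code of your own. Each camera call takes 0.05 s, during which the arm holds its last target. There are 200 camera calls.

## Working session

There is one attempt and no reset: what is moved stays moved. The work goes in short steps, Python scripts to look and compute and a tool call to move; the robot and the scene stay as the last step left them, time stands still between calls to the robot, and variables do not carry over. Pictures are saved under pics/ and viewed, at most 14 in all, crops included, and the job is handed in when it is done.

Besides the shell and the picture viewer there is one more tool, called after ">>>" by a JSON object that holds its "api" and its "payload". step_arm: Moves the arm, as the interface text tells. Its arguments: {"type":"object","properties":{"targets":{"type":"array"},"force":{"type":"number"}},"required":["targets"]}

```bash
mkdir -p pics; ls; python3 - <<'E'
from bench import ctrl
import cv2,numpy as np
s=ctrl.get_state();print(s['time'],s['position'],s['tool_rot'],ctrl.tcp_to_grasp)
for n in("scene","side"):
    im,d=ctrl.get_image(n);cv2.imwrite(f"pics/{n}0.png",im[:,:,::-1]);np.savez(f"{n}0.npz",im=im,d=d)
    p=ctrl.camera_params(n);R=cv2.Rodrigues(np.array(p['rvec']))[0];print(n,-R.T@np.array(p['tvec']).ravel(),R[2],p['intrinsics'])
E
```

```text
pics
0.0 [0.18996681 0.62102539 0.22147924] [-4.64380543e-01 -3.10688210e+00  3.02521793e-03] -0.0187
scene [1.00186065 0.72324518 0.87530549] [-0.47829466 -0.52948872 -0.70062537] [[470.45591527   0.         324.48952072]
 [  0.         470.45591527 191.65103641]
 [  0.           0.           1.        ]]
side [ 0.266443   -0.51440886  0.68198494] [ 0.19417262  0.66371562 -0.72234242] [[380.87387681   0.         326.60524893]
 [  0.         380.87387681 199.36417933]
 [  0.           0.           1.        ]]
```

View pics/scene0.png

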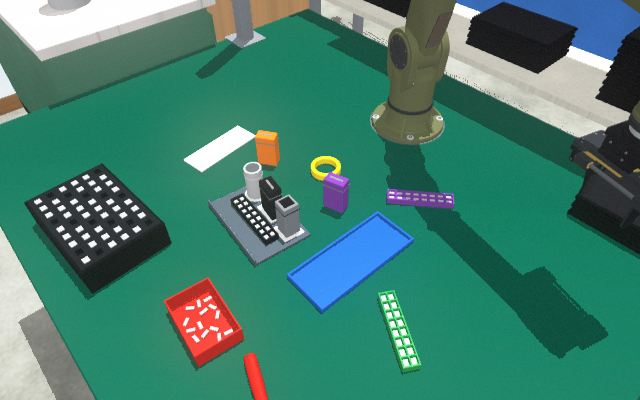

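View pics/side0.png

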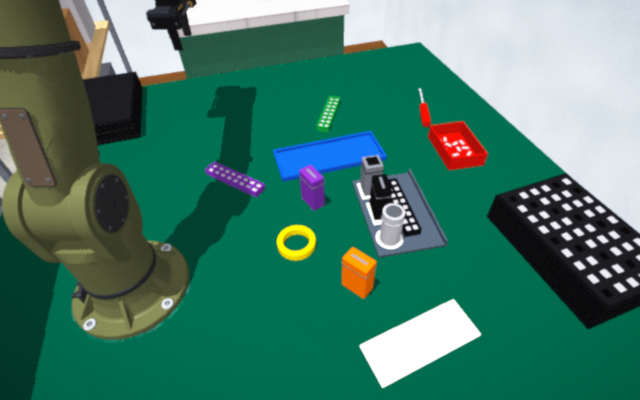

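The pictures show the rack with the black strip at scene px (255,218), and in front of it the tin (253,180), black caddy (270,197) and grey canister (287,215). The blue tray is at (350,260) and the white board at (220,147). Look-alikes:
- **Caddy shape:** orange (267,148), purple (336,193) and black (270,197). Black is the one meant, and it stands on the rack.
- **Strip shape:** green (400,330), purple (420,199) and black (255,218). Black is the one meant, and it lies on the rack.

I'll confirm these in one enlarged crop.

```bash
cat > h.py <<'E'
from bench import ctrl
import cv2,numpy as np
from scipy.spatial.transform import Rotation as Ro
def cam(n,s=None):
    p=ctrl.camera_params(n);K=np.array(p['intrinsics'])
    if 'hand_eye' in p:
        T=np.eye(4);T[:3,:3]=Ro.from_rotvec(s['tool_rot']).as_matrix();T[:3,3]=s['position'];T=T@np.array(p['hand_eye'])
        return K,T[:3,:3],T[:3,3]
    R=cv2.Rodrigues(np.array(p['rvec'],float))[0];return K,R.T,-R.T@np.array(p['tvec'],float).ravel()
def rays(c,uv):
    K,R,o=c;uv=np.asarray(uv,float).reshape(-1,2);return np.c_[uv,np.ones(len(uv))]@np.linalg.inv(K).T@R.T
def plane(c,uv,z):
    r=rays(c,uv);return c[2]+r*((z-c[2][2])/r[:,2])[:,None]
def cloud(c,d):
    v,u=np.mgrid[:d.shape[0],:d.shape[1]];return (c[2]+rays(c,np.c_[u.ravel(),v.ravel()])*d.reshape(-1,1)).reshape(d.shape+(3,))
def big(m):
    n,l,st,_=cv2.connectedComponentsWithStats(m.astype(np.uint8));return l==1+np.argmax(st[1:,4])
def rect(xy):
    (c,s,a)=cv2.minAreaRect((np.asarray(xy)[:,:2]*1000).astype(np.float32));return np.round(c,1),np.round(s,1),round(a,1)
E
python3 - <<'E'
from h import *
for n in("scene","side"):
    f=np.load(n+"0.npz");im,d=f['im'],f['d'];c=cam(n);P=cloud(c,d);hsv=cv2.cvtColor(im,cv2.COLOR_RGB2HSV)
    H,S,V=[hsv[...,i].astype(int) for i in range(3)]
    zone=(P[...,0]>.3)&(P[...,0]<.95)&(abs(P[...,1])<.45)&(P[...,2]<.15)&(d>0)
    def uv(m): y,x=np.nonzero(m);return np.c_[x,y]
    m=big(zone&(H>100)&(H<125)&(S>150)&(V>80));print(n,"tray",rect(plane(c,uv(m),.014)))
    m=big(zone&(S<40)&(V>200)&(P[...,2]<.02));print("board",rect(plane(c,uv(m),.006)))
    tall=zone&(P[...,2]>.083)
    k,l,st,ce=cv2.connectedComponentsWithStats(tall.astype(np.uint8))
    for i in range(1,k):
        if st[i,4]>30: q=l==i;print("top",ce[i].round(),st[i,4],rect(P[q]),P[q][:,2].max().round(3),np.median(im[q],0))
    m=big(zone&(S<75)&(V>60)&(V<130)&(P[...,2]<.02)&(P[...,2]>.003));print("rack",rect(plane(c,uv(m),.008)),m.sum())
    b=(slice(140,280),slice(180,340)) if n=="scene" else (slice(140,260),slice(320,460))
    a=cv2.resize(im[b],None,fx=4,fy=4,interpolation=2) if n=="scene" else None
    if n=="scene":cv2.imwrite("pics/crop0.png",a[:,:,::-1])
E
```

```text
scene tray (array([509.6, 272.6]), array([127.6, 295.9]), 89.3)
board (array([ 509. , -275.9]), array([210.5,  81.2]), 8.2)
top [266. 136.] 218 (array([ 438.3, -137.6]), array([39.7, 56.7]), 32.4) 0.099 [254.  179.5  54. ]
top [252. 169.] 251 (array([547.8, -49.1]), array([45.3, 45.2]), 55.6) 0.101 [167. 172. 173.]
top [336. 180.] 283 (array([417.8, 118. ]), array([37.2, 57.4]), 15.1) 0.098 [178.  93. 223.]
top [270. 187.] 338 (array([554.9,  31.3]), array([61.5, 34.6]), 80.6) 0.106 [52. 55. 52.]
top [287. 205.] 357 (array([562.3, 106.9]), array([45.5, 43.3]), 84.4) 0.107 [110. 117. 121.]
rack (array([665.7,  32.5]), array([ 98.3, 265.5]), 16.2) 208
side tray (array([504. , 261.3]), array([136.8, 292.9]), 89.4)
board (array([ 505.1, -281.3]), array([211.2,  81.6]), 8.2)
top [372. 164.] 332 (array([558.8, 103.2]), array([44.3, 41.5]), 84.0) 0.105 [107. 110. 121.]
top [311. 175.] 315 (array([414.4, 114.6]), array([34.2, 56.2]), 17.4) 0.097 [168.  66. 226.]
top [381. 186.] 395 (array([551.2,  28.9]), array([59.4, 34.8]), 81.4) 0.105 [21. 21. 24.]
top [393. 214.] 380 (array([543.4, -53. ]), array([44.3, 45. ]), 71.3) 0.1 [175.  176.  184.5]
top [359. 261.] 549 (array([ 435.3, -140.2]), array([34.9, 56.2]), 33.6) 0.098 [254. 166.   0.]
rack (array([676.7,  93.2]), array([79.1,  8.6]), 83.4) 59
```

View pics/crop0.png

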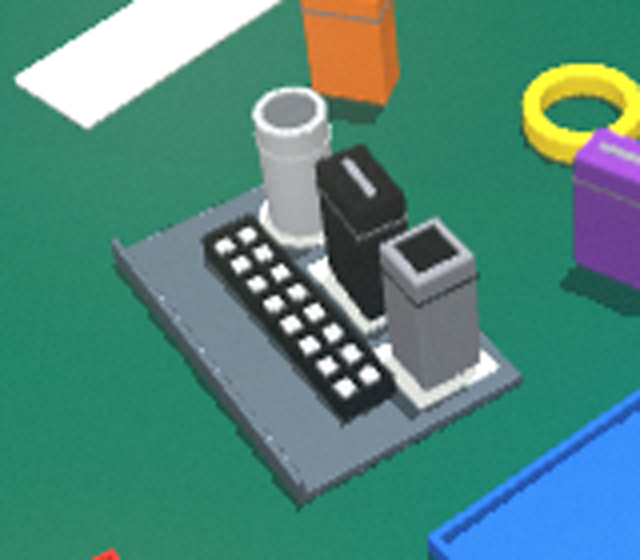

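The crop confirms it: the black caddy stands on the oblong mark (crop 362,230) between the tin and the canister, and the black strip lies behind them (crop 295,315). The row pitch measures 78 mm, as given. I'm moving over the canister at (560,105) mm, closing along the rack's x.

>>> {"api": "step_arm", "payload": {"targets": [[1.85,-2.58,0,0,0,-3.9,0.8],[1.85,-2.58,0,0,0,-3.9,0.8],[1.85,-2.58,0,0,0,-3.9,0.8],[1.85,-2.58,0,0,0,-3.9,0.8],[1.85,-2.58,0,0,0,-3.9,0.8]], "force": 30}}

```text
time: 0.52
position: [0.2832, 0.4909, 0.222]
tool_rot: [-0.989, -2.982, 0.001]
ft_force: [0.6, -0.4, -0.1]
grip_width: 0.814
grip_force: 0.0
```

>>> {"api": "step_arm", "payload": {"targets": [[1.85,-2.58,0,0,0,-3.9,0.8],[1.85,-2.58,0,0,0,-3.9,0.8],[1.85,-2.58,0,0,0,-3.9,0.8],[1.85,-2.58,0,0,0,-3.9,0.8],[1.85,-2.58,0,0,0,-3.9,0.8]]}}

```text
time: 0.93
position: [0.3756, 0.362, 0.2222]
tool_rot: [-1.479, -2.771, 0.001]
ft_force: [1.0, 0.4, -0.7]
grip_width: 0.795
grip_force: 0.0
```

>>> {"api": "step_arm", "payload": {"targets": [[1.85,-2.58,0,0,0,-3.9,0.8],[1.85,-2.58,0,0,0,-3.9,0.8],[1.85,-2.58,0,0,0,-3.9,0.8],[1.85,-2.58,0,0,0,-3.9,0.8],[1.85,-2.58,0,0,0,-3.9,0.8]]}}

```text
time: 1.35
position: [0.468, 0.233, 0.2223]
tool_rot: [-1.927, -2.481, 0.001]
ft_force: [0.3, 0.6, -0.2]
grip_width: 0.808
grip_force: 0.0
```

>>> {"api": "step_arm", "payload": {"targets": [[1.85,-2.58,0,0,0,-3.9,0.8],[1.85,-2.58,0,0,0,-3.9,0.8],[1.85,-2.58,0,0,0,-3.9,0.8],[1.85,-2.58,0,0,0,-3.9,0.8],[0,0,0,0,0,0,0.8]]}}

```text
time: 1.77
position: [0.5447, 0.1235, 0.2224]
tool_rot: [2.253, 2.183, -0.002]
ft_force: [0.0, -1.1, 0.9]
grip_width: 0.802
grip_force: 0.0
```

```bash
cat >> h.py <<'E'
def st():
    s=ctrl.get_state();M=Ro.from_rotvec(s['tool_rot']).as_matrix();y=M[:,1];z=M[:,2]
    print("t",round(s['time'],2),"pos mm",(np.array(s['position'])*1000).round(1),"yaw",round(np.degrees(np.arctan2(y[1],y[0])),1),"zax",z.round(3),"grip",round(s['grip_width'],3),round(s['grip_force'],1),"F",np.round(s['ft_force'],1),"j7",round(s['joint_positions'][6],2))
    return s
E
python3 - <<'E'
from h import *
s=st();im,d=ctrl.get_image("wrist");cv2.imwrite("pics/w0.png",im[:,:,::-1])
c=cam("wrist",s);P=cloud(c,d);print(c[2])
tall=(P[...,2]>.083)&(P[...,2]<.12)&(d>0)
k,l,sx,ce=cv2.connectedComponentsWithStats(tall.astype(np.uint8))
for i in range(1,k):
    if sx[i,4]>100:q=l==i;print(ce[i].round(),sx[i],rect(P[q]),P[q][:,2].max())
E
```

```text
t 1.77 pos mm [544.7 123.5 222.4] yaw -1.8 zax [ 0.002 -0.004 -1.   ] grip 0.802 0.0 F [ 0.  -1.1  0.9] j7 -0.26
[0.54617199 0.19128437 0.38437354]
[198. 197.] [ 170  168   55   59 1891] (array([416.6, 117. ]), array([34.2, 56.1]), 17.9) 0.09740159199497378
[338. 206.] [ 316  184   45   46 1819] (array([560.8, 104.5]), array([42.4, 42.4]), 84.1) 0.10545450286402008
[330. 284.] [313 272  36  25 809] (array([550.8,  20.9]), array([30.8, 37.2]), 86.7) 0.10521860073515021
```

View pics/w0.png

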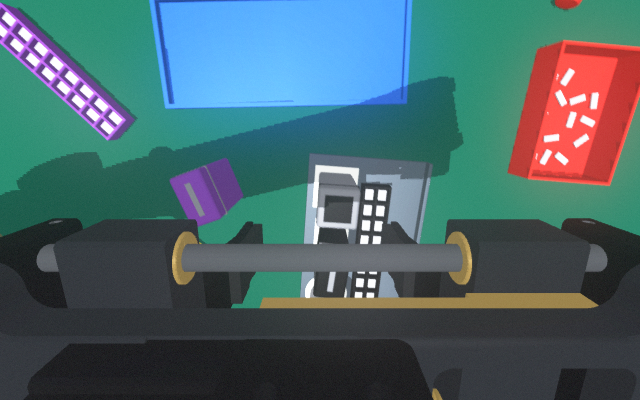

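The wrist view agrees: canister at px (338,206), giving (560.8,104.5) mm and a yaw of about −5.8°, with the strip behind it at (372,240). I'll go down and grip the canister.

>>> {"api": "step_arm", "payload": {"targets": [[0.8,-0.9,-2.0,0,0,-2.0,0.8],[0.8,-1.0,-3.0,0,0,-2.0,0.8],[0,0,-3.5,0,0,0,0.8],[0,0,-3.5,0,0,0,0.8],[0,0,-2.5,0,0,0,0.8]]}}

```text
time: 2.23
position: [0.5553, 0.1132, 0.0743]
tool_rot: [-2.315, -2.121, 0.005]
ft_force: [-1.0, -0.2, 0.2]
grip_width: 0.8
grip_force: 0.0
```

>>> {"api": "step_arm", "payload": {"targets": [[0,0,-1.7,0,0,0,0.8],[0,0,-0.6,0,0,0,0.8],[0,0,0,0,0,0,0.8],[0,0,0,0,0,0,0.4],[0,0,0,0,0,0,0.3]]}}

```text
time: 2.65
position: [0.5587, 0.1131, 0.0562]
tool_rot: [2.317, 2.121, 0.004]
ft_force: [0.5, -0.6, 0.8]
grip_width: 0.721
grip_force: 0.0
```

>>> {"api": "step_arm", "payload": {"targets": [[0,0,0,0,0,0,0.2],[0,0,0,0,0,0,0.2],[0,0,0,0,0,0,0.2],[0,0,0,0,0,0,0.2],[0,0,0,0,0,0,0.2]]}}

```text
time: 3.07
position: [0.5588, 0.1126, 0.0556]
tool_rot: [2.317, 2.12, 0.004]
ft_force: [1.2, 0.1, 3.8]
grip_width: 0.482
grip_force: 30.0
```

```bash
python3 -c "
from h import *
st()"
```

```text
t 3.07 pos mm [558.8 112.6  55.6] yaw -5.1 zax [ 0.002  0.001 -1.   ] grip 0.482 30.0 F [1.2 0.1 3.8] j7 -0.21
```

Gripped (48% open = 42 mm). Carrying the canister to the far end of the tray.

>>> {"api": "step_arm", "payload": {"targets": [[0,0,1.0,0,0,0,0.2],[0,0,2.0,0,0,0,0.2],[0,0.5,2.0,0,0,0,0.2],[0.4,1.8,0,0,0,0,0.2],[0.6,2.8,0,0,0,0,0.2]]}}

```text
time: 3.48
position: [0.5682, 0.1602, 0.1064]
tool_rot: [2.323, 2.113, 0.0]
ft_force: [-0.0, -0.3, -1.8]
grip_width: 0.477
grip_force: 30.0
```

>>> {"api": "step_arm", "payload": {"targets": [[0.7,3.2,0,0,0,0,0.2],[0.7,3.2,0,0,0,0,0.2],[0.6,2.6,0,0,0,0,0.2],[0.4,1.5,0,0,0,0,0.2],[0.2,0.6,0,0,0,0,0.2]]}}

```text
time: 3.9
position: [0.5923, 0.2783, 0.104]
tool_rot: [-2.312, -2.125, 0.002]
ft_force: [-0.5, 0.8, -2.7]
grip_width: 0.482
grip_force: 30.0
```

>>> {"api": "step_arm", "payload": {"targets": [[0,0,0,0,0,0,0.2],[0,0,-2,0,0,0,0.2],[0,0,-1.5,0,0,0,0.2],[0,0,-0.5,0,0,0,0.2],[0,0,0,0,0,0,0.2]]}}

```text
time: 4.32
position: [0.5923, 0.2716, 0.0629]
tool_rot: [-2.32, -2.118, 0.007]
ft_force: [0.6, 0.1, -2.1]
grip_width: 0.484
grip_force: 30.0
```

```bash
python3 -c "
from h import *
st()"
```

```text
t 4.32 pos mm [592.3 271.6  62.9] yaw -5.2 zax [-0.004 -0.003 -1.   ] grip 0.484 30.0 F [ 0.6  0.1 -2.1] j7 -0.43
```

>>> {"api": "step_arm", "payload": {"targets": [[0,0,-0.6,0,0,0,0.2],[0,0,-0.4,0,0,0,0.2],[0,0,0,0,0,0,0.2],[0,0,0,0,0,0,0.2],[0,0,0,0,0,0,0.55]]}}

```text
time: 4.73
position: [0.594, 0.2746, 0.0553]
tool_rot: [2.318, 2.12, 0.002]
ft_force: [-0.6, -0.2, 0.3]
grip_width: 0.508
grip_force: 0.0
```

>>> {"api": "step_arm", "payload": {"targets": [[0,0,0,0,0,0,0.7],[0,0,0,0,0,0,0.7],[0,0,0,0,0,0,0.7],[0,0,0,0,0,0,0.7],[0,0,0,0,0,0,0.7]]}}

```text
time: 5.15
position: [0.5937, 0.2745, 0.0548]
tool_rot: [2.318, 2.12, 0.001]
ft_force: [0.1, 0.6, -0.3]
grip_width: 0.694
grip_force: 0.0
```

>>> {"api": "step_arm", "payload": {"targets": [[0,0,1.5,0,0,0,0.75],[0,0,3.0,0,0,0,0.75],[0,0,3.5,0,0,0,0.75],[-0.5,-2.0,0,0,0,0,0.75],[-0.5,-3.0,0,0,0,0,0.75]]}}

```text
time: 5.57
position: [0.5847, 0.2287, 0.1374]
tool_rot: [2.312, 2.127, 0.01]
ft_force: [-0.2, -0.2, 0.1]
grip_width: 0.742
grip_force: 0.0
```

```bash
cat >> h.py <<'E'
def tops(name="wrist",save=None):
    s=st();im,d=ctrl.get_image(name);c=cam(name,s);P=cloud(c,d)
    if save:cv2.imwrite("pics/"+save,im[:,:,::-1])
    tall=(P[...,2]>.08)&(P[...,2]<.115)&(d>0)&(P[...,0]>.3)
    k,l,sx,ce=cv2.connectedComponentsWithStats(tall.astype(np.uint8))
    for i in range(1,k):
        if sx[i,4]>100:q=l==i;print(ce[i].round(),sx[i,4],rect(P[q]),P[q][:,2].max().round(3),np.median(im[q],0))
    return s,im,P,c
E
python3 -c "
from h import *
tops()"
```

```text
t 5.57 pos mm [584.7 228.7 137.4] yaw -4.8 zax [ 0.005  0.004 -1.   ] grip 0.742 0.0 F [-0.2 -0.2  0.1] j7 -0.39
[328. 164.] 3711 (array([592.3, 266.2]), array([42.3, 41.9]), 84.5) 0.103 [ 90. 104. 135.]
```

>>> {"api": "step_arm", "payload": {"targets": [[-0.6,-3.5,0,0,0,0,0.75],[-0.6,-3.5,0,0,0,0,0.75],[-0.6,-3.5,0,0,0,-0.5,0.75],[-0.6,-3.5,0,0,0,-0.5,0.75],[-0.4,-3.0,0,0,0,0,0.75]]}}

```text
time: 6.03
position: [0.5548, 0.0515, 0.1347]
tool_rot: [2.339, 2.097, -0.001]
ft_force: [0.7, 0.1, -0.1]
grip_width: 0.745
grip_force: 0.0
```

>>> {"api": "step_arm", "payload": {"targets": [[-0.3,-2.0,0,0,0,0,0.75],[-0.1,-0.9,0,0,0,0,0.75],[0,0,0,0,0,0,0.75],[0,0,0,0,0,0,0.75],[0,0,0,0,0,0,0.75]]}}

```text
time: 6.45
position: [0.5519, 0.0277, 0.1345]
tool_rot: [-2.333, -2.103, -0.001]
ft_force: [0.1, 0.5, 0.9]
grip_width: 0.749
grip_force: 0.0
```

```bash
python3 -c "
from h import *
tops()"
```

```text
t 6.45 pos mm [551.9  27.7 134.5] yaw -5.9 zax [-0.     0.001 -1.   ] grip 0.749 0.0 F [0.1 0.5 0.9] j7 -0.11
[109. 108.] 5419 (array([416.6, 116.6]), array([34.8, 56. ]), 18.4) 0.097 [136.  80. 181.]
[323. 208.] 3468 (array([553.7,  34.5]), array([48.4, 34.4]), 80.3) 0.105 [57. 61. 62.]
[324. 289.] 726 (array([546.7, -35.8]), array([15.1, 42.1]), 84.4) 0.099 [166. 169. 174.]
```

>>> {"api": "step_arm", "payload": {"targets": [[0.1,0.2,-2.0,0,0,-1,0.75],[0,0,-2.8,0,0,-1,0.75],[0,0,-2.2,0,0,0,0.75],[0,0,-0.9,0,0,0,0.75],[0,0,0,0,0,0,0.75]]}}

```text
time: 6.92
position: [0.5507, 0.0286, 0.0531]
tool_rot: [-2.369, -2.06, 0.007]
ft_force: [-0.2, 0.6, 0.3]
grip_width: 0.751
grip_force: 0.0
```

>>> {"api": "step_arm", "payload": {"targets": [[0,0,0,0,0,0,0.4],[0,0,0,0,0,0,0.2],[0,0,0,0,0,0,0.2],[0,0,0,0,0,0,0.2],[0,0,0,0,0,0,0.2]]}}

```text
time: 7.33
position: [0.5533, 0.0275, 0.0565]
tool_rot: [2.372, 2.058, 0.002]
ft_force: [-0.4, -0.4, -0.7]
grip_width: 0.458
grip_force: 0.0
```

>>> {"api": "step_arm", "payload": {"targets": [[0,0,0,0,0,0,0.2],[0,0,0,0,0,0,0.2],[0,0,0,0,0,0,0.2],[0,0,0,0,0,0,0.2],[0,0,0,0,0,0,0.2]]}}

```text
time: 7.75
position: [0.553, 0.0274, 0.0562]
tool_rot: [2.373, 2.059, 0.001]
ft_force: [-0.7, 0.1, 6.4]
grip_width: 0.389
grip_force: 29.7
```

```bash
python3 -c "
from h import *
st()"
```

```text
t 7.75 pos mm [553.   27.4  56.2] yaw -8.1 zax [ 0.001  0.    -1.   ] grip 0.389 29.7 F [-0.7  0.1  6.4] j7 -0.1
```

>>> {"api": "step_arm", "payload": {"targets": [[0,0,1.0,0,0,0,0.2],[0,0,2.0,0,0,0,0.2],[0,0.5,2.0,0,0,0,0.2],[-0.3,1.8,0,0,0,0,0.2],[-0.5,2.8,0,0,0,0,0.2]]}}

```text
time: 8.17
position: [0.5459, 0.0753, 0.1072]
tool_rot: [2.377, 2.05, 0.002]
ft_force: [0.5, -0.3, -2.7]
grip_width: 0.391
grip_force: 29.7
```

>>> {"api": "step_arm", "payload": {"targets": [[-0.6,3.2,0,0,0,0,0.2],[-0.6,3.2,0,0,0,0,0.2],[-0.6,3.2,0,0,0,0,0.2],[-0.6,3.2,0,0,0,0,0.2],[-0.6,2.8,0,0,0,0,0.2]]}}

```text
time: 8.58
position: [0.5134, 0.2365, 0.1054]
tool_rot: [-2.371, -2.06, 0.001]
ft_force: [-0.1, 0.3, -1.3]
grip_width: 0.391
grip_force: 29.7
```

>>> {"api": "step_arm", "payload": {"targets": [[-0.5,2.0,0,0,0,0,0.2],[-0.4,1.1,0,0,0,0,0.2],[0,0,0,0,0,0,0.2],[0,0,-2,0,0,0,0.2],[0,0,-1.5,0,0,0,0.2]]}}

```text
time: 9.0
position: [0.5066, 0.2634, 0.0705]
tool_rot: [2.373, 2.056, 0.001]
ft_force: [-0.4, 0.1, -2.5]
grip_width: 0.388
grip_force: 29.7
```

>>> {"api": "step_arm", "payload": {"targets": [[0,0,-0.7,0,0,0,0.2],[0,0,0,0,0,0,0.2],[0,0,0,0,0,0,0.2],[0,0,0,0,0,0,0.2],[0,0,0,0,0,0,0.2]]}}

```text
time: 9.42
position: [0.5066, 0.2654, 0.0647]
tool_rot: [2.373, 2.058, 0.003]
ft_force: [0.3, 0.9, -2.2]
grip_width: 0.394
grip_force: 29.7
```

```bash
python3 -c "
from h import *
st()"
```

```text
t 9.42 pos mm [506.6 265.4  64.7] yaw -8.1 zax [ 0.002  0.001 -1.   ] grip 0.394 29.7 F [ 0.3  0.9 -2.2] j7 -0.57
```

Needs about 1.2 cm more down; then release and go on to the tin.

>>> {"api": "step_arm", "payload": {"targets": [[0,0,-0.6,0,0,0,0.2],[0,0,-0.5,0,0,0,0.2],[0,0,-0.1,0,0,0,0.2],[0,0,0,0,0,0,0.2],[0,0,0,0,0,0,0.45]]}}

```text
time: 9.83
position: [0.5062, 0.2658, 0.0524]
tool_rot: [2.373, 2.059, 0.002]
ft_force: [-0.0, -0.4, 0.5]
grip_width: 0.414
grip_force: 0.0
```

>>> {"api": "step_arm", "payload": {"targets": [[0,0,0,0,0,0,0.65],[0,0,0,0,0,0,0.65],[0,0,0,0,0,0,0.65],[0,0,0,0,0,0,0.65],[0,0,0,0,0,0,0.65]]}}

```text
time: 10.25
position: [0.5055, 0.2653, 0.0514]
tool_rot: [2.373, 2.059, -0.0]
ft_force: [-0.5, -0.1, 0.4]
grip_width: 0.636
grip_force: 0.0
```

>>> {"api": "step_arm", "payload": {"targets": [[0,0,1.5,0,0,0,0.75],[0,0,3.0,0,0,0,0.75],[0,0,3.5,0,0,0,0.75],[0.2,-2.0,0,0,0,0,0.75],[0.3,-3.0,0,0,0,0,0.75]]}}

```text
time: 10.67
position: [0.5116, 0.2194, 0.1342]
tool_rot: [-2.366, -2.066, -0.01]
ft_force: [-0.5, 0.4, -0.5]
grip_width: 0.751
grip_force: 0.0
```

```bash
python3 -c "
from h import *
tops()"
```

```text
t 10.67 pos mm [511.6 219.4 134.2] yaw -7.8 zax [ 0.004  0.004 -1.   ] grip 0.751 0.0 F [-0.5  0.4 -0.5] j7 -0.52
[429. 136.] 4424 (array([591.7, 266.1]), array([42.8, 42.1]), 84.9) 0.103 [ 86. 100. 116.]
[304. 149.] 4232 (array([506.2, 268.4]), array([56.4, 34.2]), 80.7) 0.103 [ 50.  76. 121.]
```

>>> {"api": "step_arm", "payload": {"targets": [[0.5,-3.7,0,0,0,1,0.8],[0.5,-3.7,0,0,0,1,0.8],[0.5,-3.7,0,0,0,0,0.8],[0.5,-3.7,0,0,0,0,0.8],[0.5,-3.7,0,0,0,0,0.8]]}}

```text
time: 11.13
position: [0.5355, 0.0286, 0.1316]
tool_rot: [2.337, 2.1, 0.0]
ft_force: [0.8, 0.7, 1.0]
grip_width: 0.795
grip_force: 0.0
```

>>> {"api": "step_arm", "payload": {"targets": [[0.4,-3.5,0,0,0,0,0.8],[0.3,-3.0,0,0,0,0,0.8],[0.2,-1.7,0,0,0,0,0.8],[0,0,0,0,0,0,0.8],[0,0,0,0,0,0,0.8]]}}

```text
time: 11.55
position: [0.5444, -0.0527, 0.1314]
tool_rot: [-2.34, -2.096, 0.0]
ft_force: [-0.1, 1.2, -0.6]
grip_width: 0.801
grip_force: 0.0
```

```bash
python3 -c "
from h import *
tops(save='w1.png')"
```

```text
t 11.55 pos mm [544.4 -52.7 131.4] yaw -6.3 zax [-0.  0. -1.] grip 0.801 0.0 F [-0.1  1.2 -0.6] j7 0.04
[98. 13.] 1707 (array([422.4,  93.5]), array([36. , 15.8]), 1.6) 0.097 [133.  76. 182.]
[323. 214.] 3276 (array([545.5, -49.2]), array([41.9, 45. ]), 84.1) 0.1 [ 96. 102. 106.]
```

>>> {"api": "step_arm", "payload": {"targets": [[0.1,0.1,-2.0,0,0,0,0.8],[0,0,-2.8,0,0,0,0.8],[0,0,-2.0,0,0,0,0.8],[0,0,-0.9,0,0,0,0.8],[0,0,0,0,0,0,0.8]]}}

```text
time: 12.02
position: [0.5437, -0.0488, 0.0523]
tool_rot: [-2.332, -2.101, 0.006]
ft_force: [-1.0, -0.1, 0.5]
grip_width: 0.802
grip_force: 0.0
```

>>> {"api": "step_arm", "payload": {"targets": [[0,0,0,0,0,0,0.4],[0,0,0,0,0,0,0.2],[0,0,0,0,0,0,0.2],[0,0,0,0,0,0,0.2],[0,0,0,0,0,0,0.2]]}}

```text
time: 12.43
position: [0.5461, -0.0505, 0.0555]
tool_rot: [2.336, 2.1, 0.002]
ft_force: [0.5, 0.5, 2.8]
grip_width: 0.507
grip_force: 30.1
```

>>> {"api": "step_arm", "payload": {"targets": [[0,0,0,0,0,0,0.2],[0,0,0,0,0,0,0.2],[0,0,0,0,0,0,0.2],[0,0,0,0,0,0,0.2],[0,0,0,0,0,0,0.2]]}}

```text
time: 12.85
position: [0.5461, -0.0506, 0.0554]
tool_rot: [2.336, 2.1, 0.002]
ft_force: [-1.9, 0.2, 6.0]
grip_width: 0.507
grip_force: 30.0
```

```bash
python3 -c "
from h import *
st()"
```

```text
t 12.85 pos mm [546.1 -50.6  55.4] yaw -6.1 zax [ 0.001  0.    -1.   ] grip 0.507 30.0 F [-1.9  0.2  6. ] j7 0.09
```

View pics/w1.png

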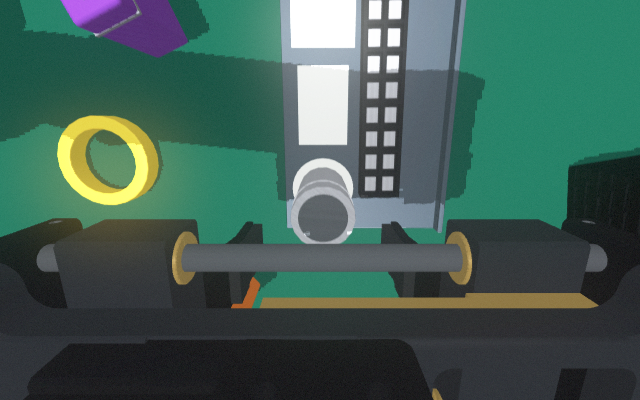

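The wrist view shows the cleared square mark (323,20) and oblong mark (323,105), the tin at (323,214), and the strip unmoved at (385,95). I'll lift the tin higher and carry it to the near end of the tray, past the purple look-alike.

>>> {"api": "step_arm", "payload": {"targets": [[0,0,1.5,0,0,0,0.2],[0,0,2.8,0,0,0,0.2],[0,0.7,2.8,0,0,0,0.2],[0,2.0,1.9,0,0,0,0.2],[-0.2,3.0,0,0,0,0,0.2]]}}

```text
time: 13.27
position: [0.5465, 0.0032, 0.1487]
tool_rot: [2.339, 2.089, 0.008]
ft_force: [2.4, -0.3, -3.5]
grip_width: 0.512
grip_force: 30.0
```

>>> {"api": "step_arm", "payload": {"targets": [[-0.3,3.5,0,0,0,0,0.2],[-0.5,3.5,0,0,0,0,0.2],[-0.8,3.5,0,0,0,0,0.2],[-1.3,3.3,0,0,0,0,0.2],[-1.6,3.0,0,0,0,0,0.2]]}}

```text
time: 13.68
position: [0.4977, 0.1763, 0.1438]
tool_rot: [2.336, 2.101, -0.001]
ft_force: [-0.2, 0.3, -2.0]
grip_width: 0.515
grip_force: 30.0
```

>>> {"api": "step_arm", "payload": {"targets": [[-2.0,2.8,0,0,0,0,0.2],[-2.2,2.6,0,0,0,0,0.2],[-2.0,2.1,0,0,0,0,0.2],[-1.4,1.4,0,0,0,0,0.2],[-0.5,0.5,0,0,0,0,0.2]]}}

```text
time: 14.1
position: [0.4141, 0.2711, 0.1436]
tool_rot: [-2.33, -2.105, 0.003]
ft_force: [0.3, -0.4, -3.3]
grip_width: 0.509
grip_force: 30.0
```

>>> {"api": "step_arm", "payload": {"targets": [[0,0,0,0,0,0,0.2],[0,0,-2.0,0,0,0,0.2],[0,0,-2.6,0,0,0,0.2],[0,0,-2.0,0,0,0,0.2],[0,0,-0.8,0,0,0,0.2]]}}

```text
time: 14.52
position: [0.4171, 0.2651, 0.0676]
tool_rot: [2.339, 2.096, -0.008]
ft_force: [0.3, -1.2, -2.6]
grip_width: 0.508
grip_force: 30.0
```

```bash
python3 -c "
from h import *
st()"
```

```text
t 14.52 pos mm [417.1 265.1  67.6] yaw -6.3 zax [-0.003 -0.004 -1.   ] grip 0.508 30.0 F [ 0.3 -1.2 -2.6] j7 -0.69
```

>>> {"api": "step_arm", "payload": {"targets": [[0,0,-0.8,0,0,0,0.2],[0,0,-0.5,0,0,0,0.2],[0,0,-0.2,0,0,0,0.2],[0,0,0,0,0,0,0.2],[0,0,0,0,0,0,0.2]]}}

```text
time: 14.93
position: [0.4183, 0.2687, 0.0564]
tool_rot: [2.337, 2.1, 0.002]
ft_force: [-0.0, -0.3, -2.9]
grip_width: 0.512
grip_force: 30.0
```

```bash
python3 -c "
from h import *
st()"
```

```text
t 14.93 pos mm [418.3 268.7  56.4] yaw -6.1 zax [ 0.001  0.001 -1.   ] grip 0.512 30.0 F [-0.  -0.3 -2.9] j7 -0.68
```

>>> {"api": "step_arm", "payload": {"targets": [[0,0,-0.4,0,0,0,0.2],[0,0,0,0,0,0,0.2],[0,0,0,0,0,0,0.2],[0,0,0,0,0,0,0.55],[0,0,0,0,0,0,0.7]]}}

```text
time: 15.35
position: [0.4178, 0.2685, 0.0519]
tool_rot: [2.336, 2.1, 0.001]
ft_force: [-0.2, 0.6, -0.1]
grip_width: 0.564
grip_force: 0.0
```

>>> {"api": "step_arm", "payload": {"targets": [[0,0,0,0,0,0,0.75],[0,0,0,0,0,0,0.75],[0,0,0,0,0,0,0.75],[0,0,0,0,0,0,0.75],[0,0,0,0,0,0,0.75]]}}

```text
time: 15.77
position: [0.4176, 0.2684, 0.0516]
tool_rot: [2.336, 2.1, -0.0]
ft_force: [0.4, -0.0, 1.1]
grip_width: 0.745
grip_force: 0.0
```

>>> {"api": "step_arm", "payload": {"targets": [[0,0,1.5,0,0,0,0.75],[0,0,3.0,0,0,0,0.75],[0,0,3.5,0,0,0,0.75],[1.0,-1.0,1.0,0,0,0,0.75],[2.0,-2.0,0,0,0,0,0.75]]}}

```text
time: 16.18
position: [0.448, 0.2426, 0.1454]
tool_rot: [-2.329, -2.106, -0.011]
ft_force: [0.5, -0.3, -0.3]
grip_width: 0.749
grip_force: 0.0
```

```bash
python3 -c "
from h import *
tops()"
```

```text
t 16.18 pos mm [448.  242.6 145.4] yaw -5.7 zax [ 0.004  0.006 -1.   ] grip 0.749 0.0 F [ 0.5 -0.3 -0.3] j7 -0.62
[396. 170.] 3954 (array([506.1, 268.6]), array([56.5, 34.6]), 81.1) 0.103 [35. 45. 72.]
[513. 162.] 4197 (array([591.6, 266.1]), array([42.8, 42.9]), 84.7) 0.103 [ 99. 109. 129.]
[278. 183.] 3035 (array([418., 268.]), array([45.3, 45.3]), 41.8) 0.098 [132. 144. 167.]
```

All three stand in the tray. Next I move over the rack to measure the strip and the bare marks.

>>> {"api": "step_arm", "payload": {"targets": [[1.6,-2.9,1.0,0,0,0,0.75],[1.6,-3.1,1.0,0,0,0,0.75],[1.6,-3.1,1.0,0,0,0,0.75],[1.6,-3.1,1.0,0,0,0,0.75],[1.6,-3.1,1.0,0,0,0,0.75]]}}

```text
time: 16.65
position: [0.5279, 0.0837, 0.1919]
tool_rot: [-2.337, -2.1, 0.0]
ft_force: [0.7, 0.7, -0.1]
grip_width: 0.752
grip_force: 0.0
```

>>> {"api": "step_arm", "payload": {"targets": [[1.6,-3.1,1.0,0,0,0,0.75],[1.6,-3.1,1.0,0,0,0,0.75],[1.6,-3.1,1.0,0,0,0,0.75],[1.6,-3.0,1.0,0,0,0,0.75],[0,0,0,0,0,0,0.75]]}}

```text
time: 17.07
position: [0.594, -0.0466, 0.2337]
tool_rot: [2.342, 2.083, -0.0]
ft_force: [-0.7, -1.2, 0.2]
grip_width: 0.751
grip_force: 0.0
```

>>> {"api": "step_arm", "payload": {"targets": [[0,0,0,0,0,0,0.75],[0,0,0,0,0,0,0.75],[0,0,0,0,0,0,0.75],[0,0,0,0,0,0,0.75],[0,0,0,0,0,0,0.75]]}}

```text
time: 17.48
position: [0.5912, -0.0361, 0.2312]
tool_rot: [-2.334, -2.102, 0.0]
ft_force: [0.1, 0.4, -0.3]
grip_width: 0.749
grip_force: 0.0
```

```bash
python3 - <<'E'
from h import *
s,im,P,c=tops(save='w2.png')
hsv=cv2.cvtColor(im,cv2.COLOR_RGB2HSV);np.savez('w2.npz',im=im,P=P)
on=(P[...,2]>.005)&(P[...,2]<.012)
m=on&(hsv[...,2]>185)&(hsv[...,1]<40)
k,l,sx,ce=cv2.connectedComponentsWithStats(m.astype(np.uint8))
for i in range(1,k):
    if sx[i,4]>300:
        y,x=np.nonzero(l==i);print("mark",ce[i].round(),sx[i],rect(plane(c,np.c_[x,y],.0086)))
m=big((P[...,2]>.0205)&(P[...,2]<.035));y,x=np.nonzero(m);print("strip",x.mean(),y.mean(),rect(plane(c,np.c_[x,y],.026)))
E
```

```text
t 17.48 pos mm [591.2 -36.1 231.2] yaw -6.0 zax [-0.001  0.001 -1.   ] grip 0.749 0.0 F [ 0.1  0.4 -0.3] j7 0.02
[121.  48.] 2881 (array([416.5, 116.6]), array([34.5, 56.6]), 17.8) 0.097 [198. 106. 233.]
mark [287.  61.] [ 257   35   65   52 2577] (array([565.9, 104.9]), array([56.8, 77.8]), 84.0)
mark [289. 165.] [ 260   99   75  119 5575] (array([561.5, -15.9]), array([154. ,  96.9]), 83.8)
strip 328.60473167916905 120.01557991921523 (array([605.9,  24.1]), array([169.5,  36. ]), 84.5)
```

View pics/w2.png

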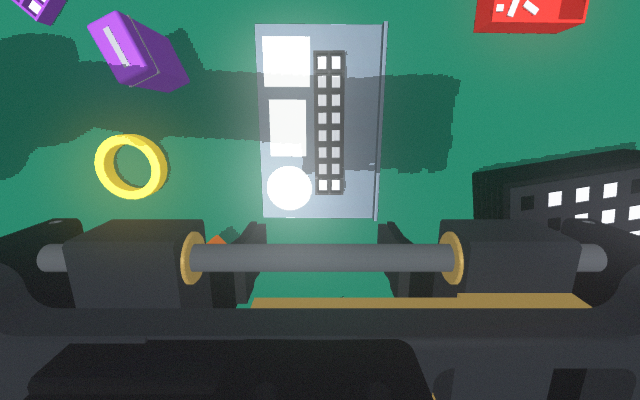

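Wrist view: strip at px (329,120), giving (605.9,24.1) mm and size 169.5×36, which fits. The square mark is at (287,61), the oblong at (289,127) and the round at (289,188). I'll refine the marks from the saved picture and go to the strip.

>>> {"api": "step_arm", "payload": {"targets": [[0.4,1.5,-2.0,0,0,0.5,0.6],[0.6,2.5,-3.0,0,0,0,0.6],[0.5,2.0,-3.0,0,0,0,0.6],[0,0,-3.0,0,0,0,0.6],[0,0,-3.0,0,0,0,0.6]]}}

```text
time: 17.95
position: [0.6066, 0.0256, 0.0902]
tool_rot: [-2.322, -2.115, -0.001]
ft_force: [0.3, -0.6, 0.4]
grip_width: 0.609
grip_force: 0.0
```

>>> {"api": "step_arm", "payload": {"targets": [[0,0,-2.5,0,0,0,0.6],[0,0,-1.5,0,0,0,0.6],[0,0,0,0,0,0,0.6],[0,0,0,0,0,0,0.6],[0,0,0,0,0,0,0.6]]}}

```text
time: 18.37
position: [0.6076, 0.0226, 0.0529]
tool_rot: [2.326, 2.11, 0.003]
ft_force: [-0.3, -0.0, 0.0]
grip_width: 0.604
grip_force: 0.0
```

```bash
python3 - <<'E'
from h import *
st()
f=np.load('w2.npz');im,P=f['im'],f['P'];g=im.min(2)
for n,(a,b,c0,d) in dict(square=(35,90,255,314),oblong=(96,160,264,310),rnd=(162,214,262,316)).items():
    w=g[a:b,c0:d];t,m=cv2.threshold(np.ascontiguousarray(w),0,255,cv2.THRESH_OTSU);m=big(m>0)
    q=P[a:b,c0:d][m];print(n,t,rect(q),q.mean(0).round(4),np.sqrt(4*m.sum()/np.pi).round(1))
E
```

```text
t 18.37 pos mm [607.6  22.6  52.9] yaw -5.6 zax [ 0.002  0.    -1.   ] grip 0.604 0.0 F [-0.3 -0.   0. ] j7 0.01
square 201.0 (array([563.7,  82.8]), array([ 63.5, 107.5]), 2.7) [0.5627 0.105  0.01  ] 55.2
oblong 201.0 (array([563.8,  24.7]), array([71.1, 66.4]), 82.7) [0.5539 0.027  0.0091] 51.2
rnd 222.0 (array([553.4, -20.9]), array([122.2,  60.2]), 75.3) [ 0.5458 -0.0497  0.0105] 44.9
```

>>> {"api": "step_arm", "payload": {"targets": [[-0.1,0.1,-1.5,0,0,0,0.6],[0,0,-1.5,0,0,0,0.6],[0,0,-0.7,0,0,0,0.6],[0,0,0,0,0,0,0.6],[0,0,0,0,0,0,0.6]]}}

```text
time: 18.78
position: [0.6063, 0.0234, 0.0156]
tool_rot: [2.327, 2.11, 0.002]
ft_force: [0.8, 0.0, 1.3]
grip_width: 0.599
grip_force: 0.0
```

```bash
python3 -c "
from h import *
st()"
```

```text
t 18.78 pos mm [606.3  23.4  15.6] yaw -5.6 zax [ 0.001  0.    -1.   ] grip 0.599 0.0 F [0.8 0.  1.3] j7 0.03
```

>>> {"api": "step_arm", "payload": {"targets": [[0,0,-0.4,0,0,0,0.6],[0,0,0,0,0,0,0.6],[0,0,0,0,0,0,0.4],[0,0,0,0,0,0,0.2],[0,0,0,0,0,0,0.2]], "force": 30}}

```text
time: 19.2
position: [0.6059, 0.0234, 0.0109]
tool_rot: [2.327, 2.11, 0.001]
ft_force: [-0.4, -0.5, 0.1]
grip_width: 0.449
grip_force: 0.0
```

>>> {"api": "step_arm", "payload": {"targets": [[0,0,0,0,0,0,0.2],[0,0,0,0,0,0,0.2],[0,0,0,0,0,0,0.2],[0,0,0,0,0,0,0.2],[0,0,0,0,0,0,0.2]]}}

```text
time: 19.62
position: [0.6059, 0.0234, 0.0109]
tool_rot: [2.327, 2.11, 0.001]
ft_force: [-0.5, -0.4, 2.6]
grip_width: 0.407
grip_force: 30.0
```

```bash
python3 -c "
from h import *
st()"
```

```text
t 19.62 pos mm [605.9  23.4  10.9] yaw -5.6 zax [ 0.001  0.    -1.   ] grip 0.407 30.0 F [-0.5 -0.4  2.6] j7 0.03
```

>>> {"api": "step_arm", "payload": {"targets": [[0,0,1.5,0,0,0,0.2],[0,0,3.0,0,0,0,0.2],[0,0,3.5,0,0,0,0.2],[0,-0.5,3.5,0,0,-2,0.2],[-0.3,-1.2,1.5,0,0,-3,0.2]]}}

```text
time: 20.03
position: [0.605, 0.0084, 0.1447]
tool_rot: [2.414, 2.007, 0.009]
ft_force: [1.2, -0.3, -0.8]
grip_width: 0.406
grip_force: 30.0
```

>>> {"api": "step_arm", "payload": {"targets": [[-0.7,-2.0,0,0,0,-5,0.2],[-0.7,-2.1,0,0,0,-5,0.2],[-0.7,-2.1,0,0,0,-5,0.2],[-0.7,-2.1,0,0,0,-5,0.2],[-0.7,-2.1,0,0,0,-5,0.2]]}}

```text
time: 20.45
position: [0.5666, -0.0984, 0.14]
tool_rot: [-2.797, -1.43, 0.001]
ft_force: [-0.0, -0.8, -1.6]
grip_width: 0.413
grip_force: 30.0
```

>>> {"api": "step_arm", "payload": {"targets": [[-0.7,-2.1,0,0,0,-5,0.2],[-0.7,-2.1,0,0,0,-5,0.2],[-0.7,-2.1,0,0,0,-5,0.2],[-0.7,-2.1,0,0,0,-5,0.2],[-0.7,-2.1,0,0,0,-5,0.2]]}}

```text
time: 20.87
position: [0.5316, -0.2033, 0.14]
tool_rot: [-3.04, -0.79, 0.001]
ft_force: [0.4, -0.1, -2.1]
grip_width: 0.41
grip_force: 30.0
```

>>> {"api": "step_arm", "payload": {"targets": [[-0.7,-2.1,0,0,0,-5,0.2],[-0.7,-2.1,0,0,0,-5,0.2],[-0.7,-2.1,0,0,0,-5,0.2],[0,0,0,0,0,0,0.2],[0,0,0,0,0,0,0.2]]}}

```text
time: 21.28
position: [0.5103, -0.267, 0.1401]
tool_rot: [3.117, 0.389, -0.002]
ft_force: [0.0, 1.0, -2.3]
grip_width: 0.413
grip_force: 30.0
```

>>> {"api": "step_arm", "payload": {"targets": [[0,0,0,0,0,0,0.2],[0,0,0,0,0,0,0.2],[0,0,0,0,0,0,0.2],[0,0,0,0,0,0,0.2],[0,0,0,0,0,0,0.2]]}}

```text
time: 21.7
position: [0.5119, -0.2649, 0.1405]
tool_rot: [-3.116, -0.396, 0.0]
ft_force: [0.2, 0.0, -1.8]
grip_width: 0.413
grip_force: 30.0
```

```bash
python3 - <<'E'
from h import *
s=st()
for n in("wrist","side","scene"):
    s=ctrl.get_state();im,d=ctrl.get_image(n);c=cam(n,s);P=cloud(c,d);cv2.imwrite(f"pics/{n}3.png",im[:,:,::-1])
    hsv=cv2.cvtColor(im,cv2.COLOR_RGB2HSV)
    m=(d>0)&(hsv[...,1]<50)&(hsv[...,2]>150)&(P[...,1]<-.18)&(P[...,0]>.35)&(P[...,0]<.65)&(P[...,2]<.015)
    m=big(m);y,x=np.nonzero(m);print(n,m.sum(),rect(plane(c,np.c_[x,y],.006)))
    m=(d>0)&(P[...,2]>.13)&(P[...,2]<.165)&(P[...,1]<-.1)
    if m.sum()>50: m=big(m);print("  strip",rect(P[m]),m.sum(),P[m][:,2].min())
E
```

```text
t 21.7 pos mm [ 511.9 -264.9  140.5] yaw -75.5 zax [-0.  0. -1.] grip 0.413 30.0 F [ 0.2  0.  -1.8] j7 -0.67
wrist 2792 (array([ 549.9, -303. ]), array([130.8,  27.7]), 10.8)
  strip (array([ 553.8, -254.1]), array([84.3, 53.6]), 14.4) 12279 0.1392661853835389
side 4928 (array([ 505.1, -281.4]), array([211.5,  81.8]), 8.2)
  strip (array([ 472.7, -271.9]), array([94.1, 53.9]), 7.4) 1598 0.13685219270560345
scene 1317 (array([ 509.4, -275.9]), array([211.5,  84.1]), 8.5)
  strip (array([ 624.2, -924.1]), array([314.7, 622.4]), 50.9) 1388 0.13001163492667878
```

View pics/wrist3.png

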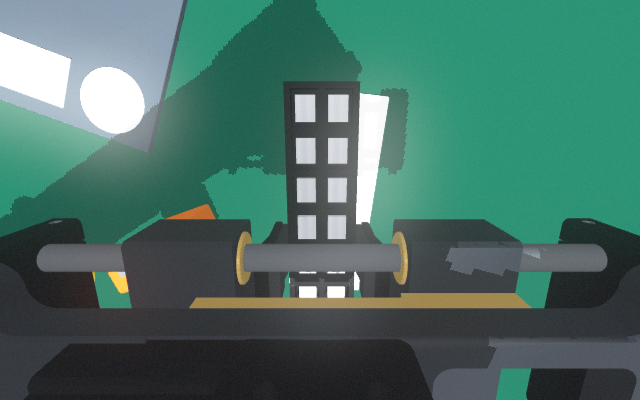

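Wrist view: the strip hangs straight in the fingers at px (322,160), with the board's white edge behind it at (372,160). A correction of −6.5° and a centimetre or so is needed, then down.

>>> {"api": "step_arm", "payload": {"targets": [[-0.3,-0.7,-1.0,0,0,-3.3,0.2],[-0.2,-0.7,-2.0,0,0,-3.2,0.2],[0,0,-2.5,0,0,0,0.2],[0,0,-2.0,0,0,0,0.2],[0,0,-1.0,0,0,0,0.2]]}}

```text
time: 22.27
position: [0.5052, -0.2787, 0.0531]
tool_rot: [-3.133, -0.216, 0.005]
ft_force: [0.1, 0.3, -1.8]
grip_width: 0.409
grip_force: 30.0
```

>>> {"api": "step_arm", "payload": {"targets": [[0,0,-1.0,0,0,0,0.2],[0,0,-0.5,0,0,0,0.2],[0,0,0,0,0,0,0.2],[0,0,0,0,0,0,0.2],[0,0,0,0,0,0,0.2]]}}

```text
time: 22.68
position: [0.5074, -0.28, 0.0416]
tool_rot: [3.133, 0.216, 0.003]
ft_force: [-0.4, -0.1, -1.4]
grip_width: 0.409
grip_force: 30.0
```

```bash
python3 -c "
from h import *
st()"
```

```text
t 22.68 pos mm [ 507.4 -280.    41.6] yaw -82.1 zax [ 0.002 -0.001 -1.   ] grip 0.409 30.0 F [-0.4 -0.1 -1.4] j7 -0.66
```

>>> {"api": "step_arm", "payload": {"targets": [[0,0.1,-1.2,0,0,0,0.2],[0,0,-1.0,0,0,0,0.2],[0,0,-0.6,0,0,0,0.2],[0,0,-0.2,0,0,0,0.2],[0,0,0,0,0,0,0.2]]}}

```text
time: 23.1
position: [0.506, -0.2783, 0.0097]
tool_rot: [-3.134, -0.216, 0.003]
ft_force: [-0.4, 0.1, -1.4]
grip_width: 0.411
grip_force: 30.0
```

>>> {"api": "step_arm", "payload": {"targets": [[0,0,0,0,0,0,0.2],[0,0,0,0,0,0,0.2],[0,0,0,0,0,0,0.2],[0,0,0,0,0,0,0.2],[0,0,0,0,0,0,0.2]]}}

```text
time: 23.52
position: [0.5068, -0.2787, 0.0108]
tool_rot: [3.134, 0.216, 0.001]
ft_force: [-1.0, -0.0, -2.3]
grip_width: 0.414
grip_force: 30.0
```

```bash
python3 -c "
from h import *
st()"
```

```text
t 23.52 pos mm [ 506.8 -278.7   10.8] yaw -82.1 zax [ 0. -0. -1.] grip 0.414 30.0 F [-1.  -0.  -2.3] j7 -0.63
```

>>> {"api": "step_arm", "payload": {"targets": [[0,0,-0.2,0,0,0,0.2],[0,0,0,0,0,0,0.2],[0,0,0,0,0,0,0.45],[0,0,0,0,0,0,0.6],[0,0,0,0,0,0,0.6]]}}

```text
time: 23.93
position: [0.5066, -0.2786, 0.0086]
tool_rot: [3.134, 0.216, 0.0]
ft_force: [-0.3, 0.8, 0.8]
grip_width: 0.524
grip_force: 0.0
```

>>> {"api": "step_arm", "payload": {"targets": [[0,0,0,0,0,0,0.6],[0,0,0,0,0,0,0.6],[0,0,1.0,0,0,0,0.6],[0,0,3.0,0,0,0,0.6],[0,0,3.5,0,0,0,0.6]]}}

```text
time: 24.35
position: [0.5049, -0.2779, 0.0831]
tool_rot: [-3.133, -0.216, 0.007]
ft_force: [-0.2, -0.1, 1.0]
grip_width: 0.599
grip_force: 0.0
```

>>> {"api": "step_arm", "payload": {"targets": [[0,0.5,3.5,0,0,2,0.7],[0,1.5,2.5,0,0,4,0.75],[0,2.8,0,0,0,5,0.75],[0,3.0,0,0,0,5,0.75],[0,3.0,0,0,0,5,0.75]]}}

```text
time: 24.77
position: [0.5068, -0.1702, 0.145]
tool_rot: [3.041, 0.787, 0.003]
ft_force: [0.4, 0.7, -0.8]
grip_width: 0.741
grip_force: 0.0
```

>>> {"api": "step_arm", "payload": {"targets": [[0,3.0,0,0,0,5,0.75],[0,3.0,0,0,0,5,0.75],[0,3.0,0,0,0,5,0.75],[0,3.0,0,0,0,5,0.75],[0,3.0,0,0,0,5,0.75]]}}

```text
time: 25.18
position: [0.5065, -0.0195, 0.1445]
tool_rot: [2.798, 1.429, 0.002]
ft_force: [-0.0, -0.3, 0.1]
grip_width: 0.75
grip_force: 0.0
```

```bash
python3 - <<'E'
from h import *
s=st()
for n in("side","scene"):
    im,d=ctrl.get_image(n);c=cam(n,s);P=cloud(c,d);cv2.imwrite(f"pics/{n}4.png",im[:,:,::-1])
    hsv=cv2.cvtColor(im,cv2.COLOR_RGB2HSV)
    z=(d>0)&(P[...,1]<-.2)&(P[...,1]>-.36)&(P[...,0]>.38)&(P[...,0]<.63)&(P[...,2]<.04)
    m=big(z&(P[...,2]>.019));print(n,"strip",rect(P[m]),m.sum(),np.median(P[m][:,2]))
    m=big(z&(hsv[...,1]<60)&(P[...,2]>-.01));y,x=np.nonzero(m);print("board+",rect(plane(c,np.c_[x,y],.006)))
    tall=(d>0)&(P[...,2]>.08)&(P[...,2]<.115)&(P[...,1]>.2)&(P[...,1]<.35)
    k,l,sx,ce=cv2.connectedComponentsWithStats(tall.astype(np.uint8))
    for i in range(1,k):
        if sx[i,4]>100:q=l==i;print(rect(P[q]))
E
```

```text
t 25.18 pos mm [506.5 -19.5 144.5] yaw -35.9 zax [ 0.001  0.001 -1.   ] grip 0.75 0.0 F [-0.  -0.3  0.1] j7 -0.59
side strip (array([ 507.4, -278.9]), array([171.9,  37.1]), 8.0) 1271 0.022460687904747867
board+ (array([ 505.3, -281.5]), array([212.5,  82.4]), 8.2)
(array([504.1, 267. ]), array([58.3, 33.1]), 80.4)
(array([416.5, 266.2]), array([46.2, 45.6]), 32.2)
scene strip (array([ 530.6, -274.9]), array([130.4,  42. ]), 8.9) 278 0.02192363700200184
board+ (array([ 526.3, -272.7]), array([177.8,  85.3]), 8.2)
(array([420.3, 269.1]), array([48.4, 43.8]), 46.5)
(array([508.5, 269.5]), array([58.2, 34.2]), 80.6)
(array([593.7, 266.4]), array([44.3, 43.8]), 84.4)
```

View pics/side4.png

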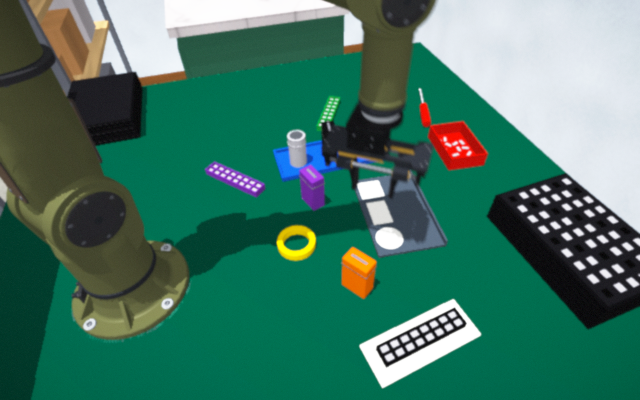

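The strip is centred on the board at px (422,337), within about 3 mm and 0.2°, and the containers still stand in the tray. Now back to the tin at (418,268).

>>> {"api": "step_arm", "payload": {"targets": [[-0.5,2.0,0,0,0,3,0.75],[-0.9,3.1,0,0,0,4,0.75],[-0.9,3.1,0,0,0,4,0.75],[-0.9,3.1,0,0,0,4,0.75],[-0.9,3.1,0,0,0,4,0.75]]}}

```text
time: 25.7
position: [0.4652, 0.124, 0.1442]
tool_rot: [2.525, 1.869, 0.001]
ft_force: [0.8, 0.4, 0.3]
grip_width: 0.752
grip_force: 0.0
```

>>> {"api": "step_arm", "payload": {"targets": [[-0.9,3.1,0,0,0,4,0.75],[-1.0,3.1,0,0,0,4,0.75],[-1.0,3.1,0,0,0,3,0.75],[-1.0,3.1,0,0,0,0,0.75],[-0.7,1.9,0,0,0,0,0.75]]}}

```text
time: 26.12
position: [0.4183, 0.2694, 0.1442]
tool_rot: [-2.333, -2.103, -0.002]
ft_force: [0.5, 0.1, 0.3]
grip_width: 0.748
grip_force: 0.0
```

>>> {"api": "step_arm", "payload": {"targets": [[0,0,0,0,0,0,0.75],[0,0,0,0,0,0,0.75],[0,0,0,0,0,0,0.75],[0,0,0,0,0,0,0.75],[0,0,0,0,0,0,0.75]]}}

```text
time: 26.53
position: [0.4203, 0.265, 0.1437]
tool_rot: [2.339, 2.097, 0.0]
ft_force: [-0.3, -0.1, 0.5]
grip_width: 0.749
grip_force: 0.0
```

```bash
python3 -c "
from h import *
tops()"
```

```text
t 26.53 pos mm [420.3 265.  143.7] yaw -6.3 zax [ 0. -0. -1.] grip 0.749 0.0 F [-0.3 -0.1  0.5] j7 -0.7
[434. 192.] 3826 (array([506.2, 268.7]), array([56.4, 35. ]), 80.8) 0.103 [34. 41. 69.]
[550. 186.] 4319 (array([591.9, 266.3]), array([42.8, 43.8]), 84.6) 0.102 [118. 124. 141.]
[318. 208.] 2920 (array([417.8, 268.3]), array([45.1, 45.1]), 64.2) 0.097 [101. 109. 127.]
```

>>> {"api": "step_arm", "payload": {"targets": [[-0.2,0.3,-2.0,0,0,0,0.75],[0,0,-3.0,0,0,0,0.75],[0,0,-2.5,0,0,0,0.75],[0,0,-1.5,0,0,0,0.75],[0,0,0,0,0,0,0.75]]}}

```text
time: 27.0
position: [0.4156, 0.2669, 0.0504]
tool_rot: [2.338, 2.098, -0.01]
ft_force: [0.3, 0.7, 0.1]
grip_width: 0.75
grip_force: 0.0
```

>>> {"api": "step_arm", "payload": {"targets": [[0,0,0,0,0,0,0.75],[0,0,0,0,0,0,0.4],[0,0,0,0,0,0,0.2],[0,0,0,0,0,0,0.2],[0,0,0,0,0,0,0.2]], "force": 30}}

```text
time: 27.42
position: [0.4182, 0.2699, 0.0546]
tool_rot: [-2.337, -2.1, -0.003]
ft_force: [0.8, 0.2, -0.3]
grip_width: 0.532
grip_force: 0.0
```

>>> {"api": "step_arm", "payload": {"targets": [[0,0,0,0,0,0,0.2],[0,0,0,0,0,0,0.2],[0,0,0,0,0,0,0.2],[0,0,0,0,0,0,0.2],[0,0,0,0,0,0,0.2]]}}

```text
time: 27.83
position: [0.4183, 0.2699, 0.0545]
tool_rot: [2.337, 2.1, 0.003]
ft_force: [0.9, -0.8, 5.5]
grip_width: 0.51
grip_force: 30.0
```

```bash
python3 -c "
from h import *
st()"
```

```text
t 27.83 pos mm [418.3 269.9  54.5] yaw -6.1 zax [ 0.001  0.001 -1.   ] grip 0.51 30.0 F [ 0.9 -0.8  5.5] j7 -0.67
```

>>> {"api": "step_arm", "payload": {"targets": [[0,0,1.5,0,0,0,0.2],[0,0,2.8,0,0,0,0.2],[0,0,2.8,0,0,0,0.2],[0.5,-0.5,2.0,0,0,0,0.2],[1.4,-1.4,0,0,0,0,0.2]]}}

```text
time: 28.25
position: [0.4367, 0.2542, 0.1482]
tool_rot: [-2.33, -2.105, -0.01]
ft_force: [1.1, 1.3, -3.8]
grip_width: 0.51
grip_force: 30.0
```

>>> {"api": "step_arm", "payload": {"targets": [[2.0,-2.1,0,0,0,0,0.2],[2.2,-2.6,0,0,0,0,0.2],[2.0,-2.8,0,0,0,0,0.2],[1.6,-3.0,0,0,0,0,0.2],[1.3,-3.3,0,0,0,0,0.2]]}}

```text
time: 28.67
position: [0.5278, 0.1115, 0.1436]
tool_rot: [-2.335, -2.101, 0.002]
ft_force: [0.7, 0.5, -3.0]
grip_width: 0.509
grip_force: 30.0
```

>>> {"api": "step_arm", "payload": {"targets": [[0.8,-3.5,0,0,0,0,0.2],[0.5,-3.5,0,0,0,0,0.2],[0.3,-3.5,0,0,0,0,0.2],[0.2,-3.0,0,0,0,0,0.2],[0,-2.0,0,0,0,0,0.2]]}}

```text
time: 29.08
position: [0.5446, -0.0469, 0.1437]
tool_rot: [2.34, 2.095, -0.004]
ft_force: [0.1, -1.1, -2.8]
grip_width: 0.51
grip_force: 30.0
```

>>> {"api": "step_arm", "payload": {"targets": [[0,-0.6,0,0,0,0,0.2],[0,0,-2.0,0,0,0,0.2],[0,0,-2.5,0,0,0,0.2],[0,0,-1.5,0,0,0,0.2],[0,0,0,0,0,0,0.2]]}}

```text
time: 29.5
position: [0.5419, -0.0472, 0.0804]
tool_rot: [-2.331, -2.098, 0.01]
ft_force: [-1.9, -0.2, -3.0]
grip_width: 0.509
grip_force: 30.0
```

>>> {"api": "step_arm", "payload": {"targets": [[0,0,0,0,0,0,0.2],[0,0,0,0,0,0,0.2],[0,0,0,0,0,0,0.2],[0,0,0,0,0,0,0.2],[0,0,0,0,0,0,0.2]]}}

```text
time: 29.92
position: [0.5463, -0.0484, 0.0855]
tool_rot: [2.336, 2.1, 0.002]
ft_force: [-0.0, -0.2, -1.7]
grip_width: 0.508
grip_force: 30.0
```

```bash
python3 -c "
from h import *
st()"
```

```text
t 29.92 pos mm [546.3 -48.4  85.5] yaw -6.1 zax [ 0.002  0.    -1.   ] grip 0.508 30.0 F [-0.  -0.2 -1.7] j7 0.09
```

>>> {"api": "step_arm", "payload": {"targets": [[0,0,-1.0,0,0,0,0.2],[0,0,-1.0,0,0,0,0.2],[0,0,-0.6,0,0,0,0.2],[0,0,0,0,0,0,0.2],[0,0,0,0,0,0,0.2]]}}

```text
time: 30.33
position: [0.5451, -0.0487, 0.0577]
tool_rot: [-2.336, -2.099, 0.002]
ft_force: [0.5, -0.3, -3.8]
grip_width: 0.511
grip_force: 30.0
```

>>> {"api": "step_arm", "payload": {"targets": [[0,0,0,0,0,0,0.2],[0,0,0,0,0,0,0.2],[0,0,0,0,0,0,0.2],[0,0,0,0,0,0,0.2],[0,0,0,0,0,0,0.2]]}}

```text
time: 30.75
position: [0.5456, -0.0486, 0.0586]
tool_rot: [2.336, 2.1, 0.0]
ft_force: [0.4, 1.1, -3.0]
grip_width: 0.508
grip_force: 30.0
```

```bash
python3 -c "
from h import *
st()"
```

```text
t 30.75 pos mm [545.6 -48.6  58.6] yaw -6.1 zax [ 0.  0. -1.] grip 0.508 30.0 F [ 0.4  1.1 -3. ] j7 0.11
```

>>> {"api": "step_arm", "payload": {"targets": [[0,0,-0.1,0,0,0,0.2],[0,0,0,0,0,0,0.2],[0,0,0,0,0,0,0.55],[0,0,0,0,0,0,0.7],[0,0,0,0,0,0,0.75]]}}

```text
time: 31.17
position: [0.5462, -0.0487, 0.0581]
tool_rot: [2.336, 2.099, 0.001]
ft_force: [0.2, 0.0, 0.2]
grip_width: 0.628
grip_force: 0.0
```

>>> {"api": "step_arm", "payload": {"targets": [[0,0,0,0,0,0,0.75],[0,0,0,0,0,0,0.75],[0,0,1.5,0,0,0,0.75],[0,0,3.0,0,0,0,0.75],[0,0,3.5,0,0,0,0.75]]}}

```text
time: 31.58
position: [0.5439, -0.0487, 0.1368]
tool_rot: [-2.335, -2.098, 0.006]
ft_force: [0.4, 0.1, -0.0]
grip_width: 0.746
grip_force: 0.0
```

>>> {"api": "step_arm", "payload": {"targets": [[0,1.5,0.5,0,0,0,0.75],[-0.3,3.0,0,0,0,-1,0.75],[-0.4,3.5,0,0,0,-1,0.75],[-0.5,3.5,0,0,0,-1,0.75],[-0.5,3.5,0,0,0,0,0.75]]}}

```text
time: 32.0
position: [0.5284, 0.1028, 0.143]
tool_rot: [2.392, 2.036, 0.002]
ft_force: [0.2, -0.2, 0.1]
grip_width: 0.749
grip_force: 0.0
```

>>> {"api": "step_arm", "payload": {"targets": [[-0.5,3.5,0,0,0,0,0.75],[-0.5,3.5,0,0,0,0,0.75],[-0.5,3.5,0,0,0,0,0.75],[-0.4,3.5,0,0,0,0,0.75],[-0.3,2.3,0,0,0,0,0.75]]}}

```text
time: 32.42
position: [0.5053, 0.2689, 0.1427]
tool_rot: [-2.386, -2.042, -0.002]
ft_force: [-0.1, 0.6, -0.2]
grip_width: 0.749
grip_force: 0.0
```

>>> {"api": "step_arm", "payload": {"targets": [[0,0,0,0,0,0,0.75],[0,0,0,0,0,0,0.75],[0,0,0,0,0,0,0.75],[0,0,0,0,0,0,0.75],[0,0,0,0,0,0,0.75]]}}

```text
time: 32.83
position: [0.5072, 0.2627, 0.1427]
tool_rot: [2.393, 2.035, 0.0]
ft_force: [0.7, -0.3, 0.2]
grip_width: 0.75
grip_force: 0.0
```

```bash
python3 -c "
from h import *
tops();tops('side')"
```

```text
t 32.83 pos mm [507.2 262.7 142.7] yaw -9.3 zax [ 0. -0. -1.] grip 0.75 0.0 F [ 0.7 -0.3  0.2] j7 -0.59
[434. 190.] 3774 (array([592.3, 266.1]), array([42.9, 43.2]), 84.8) 0.102 [100. 105. 124.]
[319. 204.] 3563 (array([506.5, 269. ]), array([55.8, 34.4]), 80.8) 0.103 [35. 46. 82.]
t 32.88 pos mm [507.1 263.  142.8] yaw -9.2 zax [ 0. -0. -1.] grip 0.749 0.0 F [-0.3  0.1 -0.4] j7 -0.59
[589.  28.] 1280 (array([1587.1,  611.2]), array([ 18.8, 575.7]), 0.3) 0.115 [219. 228. 234.]
[267.  39.] 864 (array([459.8, 848.7]), array([319.2,  16.6]), 0.4) 0.115 [40. 88. 67.]
[360. 125.] 256 (array([590., 264.]), array([45.1, 43.2]), 82.4) 0.102 [79.  89.5 93.5]
[329. 130.] 254 (array([504.3, 266.3]), array([60. , 34.2]), 80.8) 0.102 [17.  21.  21.5]
[311. 176.] 338 (array([414.8, 115.7]), array([35. , 58.6]), 17.6) 0.098 [166.5  65.  219.5]
[393. 214.] 410 (array([543.4, -51.5]), array([45.4, 45.2]), 43.9) 0.101 [181.5 181.5 189. ]
[359. 262.] 578 (array([ 435.3, -140. ]), array([35.4, 56.2]), 34.2) 0.098 [254. 167.   0.]
```

>>> {"api": "step_arm", "payload": {"targets": [[0,0.5,-2.0,0,0,0,0.75],[0,0,-3.0,0,0,0,0.75],[0,0,-2.5,0,0,0,0.75],[0,0,-1.4,0,0,0,0.75],[0,0,0,0,0,0,0.75]]}}

```text
time: 33.35
position: [0.5042, 0.2674, 0.0501]
tool_rot: [-2.391, -2.037, 0.01]
ft_force: [-1.1, -0.1, 0.1]
grip_width: 0.745
grip_force: 0.0
```

>>> {"api": "step_arm", "payload": {"targets": [[0,0,0,0,0,0,0.75],[0,0,0,0,0,0,0.4],[0,0,0,0,0,0,0.2],[0,0,0,0,0,0,0.2],[0,0,0,0,0,0,0.2]], "force": 30}}

```text
time: 33.77
position: [0.5073, 0.2698, 0.0547]
tool_rot: [2.391, 2.038, 0.003]
ft_force: [-0.7, 0.1, -0.9]
grip_width: 0.533
grip_force: 0.0
```

>>> {"api": "step_arm", "payload": {"targets": [[0,0,0,0,0,0,0.2],[0,0,0,0,0,0,0.2],[0,0,0,0,0,0,0.2],[0,0,0,0,0,0,0.2],[0,0,0,0,0,0,0.2]]}}

```text
time: 34.18
position: [0.5068, 0.2696, 0.054]
tool_rot: [2.391, 2.038, 0.001]
ft_force: [-1.4, 0.4, 3.0]
grip_width: 0.394
grip_force: 30.0
```

```bash
python3 -c "
from h import *
st()"
```

```text
t 34.18 pos mm [506.8 269.6  54. ] yaw -9.1 zax [ 0.  0. -1.] grip 0.394 30.0 F [-1.4  0.4  3. ] j7 -0.55
```

>>> {"api": "step_arm", "payload": {"targets": [[0,0,1.0,0,0,0,0.2],[0,0,2.0,0,0,0,0.2],[0.1,-0.5,2.0,0,0,0,0.2],[0.3,-1.8,0,0,0,0.6,0.2],[0.6,-2.8,0,0,0,1,0.2]]}}

```text
time: 34.6
position: [0.5164, 0.2218, 0.1051]
tool_rot: [-2.355, -2.078, -0.005]
ft_force: [0.8, -0.4, -2.3]
grip_width: 0.39
grip_force: 30.0
```

>>> {"api": "step_arm", "payload": {"targets": [[0.6,-3.2,0,0,0,1,0.2],[0.6,-3.2,0,0,0,1,0.2],[0.6,-3.2,0,0,0,0,0.2],[0.6,-3.2,0,0,0,0,0.2],[0.6,-2.8,0,0,0,0,0.2]]}}

```text
time: 35.02
position: [0.5462, 0.0598, 0.1037]
tool_rot: [-2.327, -2.111, 0.001]
ft_force: [1.1, 0.2, -2.0]
grip_width: 0.392
grip_force: 30.0
```

>>> {"api": "step_arm", "payload": {"targets": [[0.5,-2.1,0,0,0,0,0.2],[0.2,-1.3,0,0,0,0,0.2],[0,0,0,0,0,0,0.2],[0,0,-1.0,0,0,0,0.2],[0,0,-0.5,0,0,0,0.2]]}}

```text
time: 35.43
position: [0.5529, 0.0301, 0.0874]
tool_rot: [-2.323, -2.113, 0.0]
ft_force: [-1.0, 1.0, -1.8]
grip_width: 0.386
grip_force: 30.0
```

>>> {"api": "step_arm", "payload": {"targets": [[0,0,0,0,0,0,0.2],[0,0,0,0,0,0,0.2],[0,0,0,0,0,0,0.2],[0,0,0,0,0,0,0.2],[0,0,0,0,0,0,0.2]]}}

```text
time: 35.85
position: [0.5538, 0.0288, 0.0888]
tool_rot: [2.325, 2.113, 0.001]
ft_force: [-0.4, 0.3, -2.5]
grip_width: 0.388
grip_force: 30.0
```

```bash
python3 -c "
from h import *
st()"
```

```text
t 35.85 pos mm [553.8  28.8  88.8] yaw -5.5 zax [ 0.  0. -1.] grip 0.388 30.0 F [-0.4  0.3 -2.5] j7 -0.05
```

Target z is 57.6+0.5, so about −3.1 cm.

>>> {"api": "step_arm", "payload": {"targets": [[0,0,-1.2,0,0,0,0.2],[0,0,-1.2,0,0,0,0.2],[0,0,-0.6,0,0,0,0.2],[0,0,0,0,0,0,0.2],[0,0,0,0,0,0,0.2]]}}

```text
time: 36.27
position: [0.553, 0.0282, 0.0575]
tool_rot: [-2.325, -2.112, 0.002]
ft_force: [0.0, -0.0, -2.3]
grip_width: 0.39
grip_force: 30.0
```

>>> {"api": "step_arm", "payload": {"targets": [[0,0,0,0,0,0,0.2],[0,0,0,0,0,0,0.2],[0,0,0,0,0,0,0.2],[0,0,0,0,0,0,0.2],[0,0,0,0,0,0,0.2]]}}

```text
time: 36.68
position: [0.5536, 0.0284, 0.0586]
tool_rot: [2.325, 2.112, 0.0]
ft_force: [-0.0, 0.6, -1.6]
grip_width: 0.385
grip_force: 30.0
```

```bash
python3 -c "
from h import *
st()"
```

```text
t 36.68 pos mm [553.6  28.4  58.6] yaw -5.5 zax [ 0.  0. -1.] grip 0.385 30.0 F [-0.   0.6 -1.6] j7 -0.03
```

Release, lift, and go to the canister at (592,266).

>>> {"api": "step_arm", "payload": {"targets": [[0,0,-0.1,0,0,0,0.2],[0,0,0,0,0,0,0.2],[0,0,0,0,0,0,0.45],[0,0,0,0,0,0,0.65],[0,0,0,0,0,0,0.65]]}}

```text
time: 37.1
position: [0.554, 0.0284, 0.0579]
tool_rot: [2.325, 2.112, 0.001]
ft_force: [0.4, -0.2, -0.8]
grip_width: 0.521
grip_force: 0.0
```

>>> {"api": "step_arm", "payload": {"targets": [[0,0,0,0,0,0,0.65],[0,0,0,0,0,0,0.65],[0,0,1.5,0,0,0,0.65],[0,0,3.0,0,0,0,0.75],[0,0,3.5,0,0,0,0.75]]}}

```text
time: 37.52
position: [0.5518, 0.0281, 0.1367]
tool_rot: [-2.324, -2.111, 0.007]
ft_force: [1.3, 0.0, 1.5]
grip_width: 0.713
grip_force: 0.0
```

>>> {"api": "step_arm", "payload": {"targets": [[0.1,1.5,0.5,0,0,0,0.75],[0.5,3.0,0,0,0,0,0.75],[0.5,3.2,0,0,0,0,0.75],[0.5,3.2,0,0,0,0,0.75],[0.5,3.2,0,0,0,0,0.75]]}}

```text
time: 37.93
position: [0.5748, 0.1709, 0.1429]
tool_rot: [-2.326, -2.112, -0.001]
ft_force: [0.6, -0.3, -0.4]
grip_width: 0.75
grip_force: 0.0
```

>>> {"api": "step_arm", "payload": {"targets": [[0.5,3.2,0,0,0,0,0.75],[0.5,3.2,0,0,0,0,0.75],[0.4,2.3,0,0,0,0,0.75],[0.3,1.5,0,0,0,0,0.75],[0,0,0,0,0,0,0.75]]}}

```text
time: 38.35
position: [0.591, 0.2759, 0.142]
tool_rot: [-2.319, -2.118, -0.001]
ft_force: [-0.1, -0.1, -0.7]
grip_width: 0.752
grip_force: 0.0
```

>>> {"api": "step_arm", "payload": {"targets": [[0,0,0,0,0,0,0.75],[0,0,0,0,0,0,0.75],[0,0,0,0,0,0,0.75],[0,0,0,0,0,0,0.75],[0,0,0,0,0,0,0.75]]}}

```text
time: 38.77
position: [0.5919, 0.2699, 0.1429]
tool_rot: [2.328, 2.11, 0.0]
ft_force: [-0.4, 0.5, -0.1]
grip_width: 0.746
grip_force: 0.0
```

```bash
python3 -c "
from h import *
tops();tops('side')"
```

```text
t 38.77 pos mm [591.9 269.9 142.9] yaw -5.6 zax [ 0. -0. -1.] grip 0.746 0.0 F [-0.4  0.5 -0.1] j7 -0.42
[323. 215.] 3155 (array([592.3, 267.6]), array([39.7, 42.6]), 84.4) 0.103 [104. 110. 131.]
t 38.82 pos mm [591.8 270.3 142.9] yaw -5.6 zax [ 0.  0. -1.] grip 0.747 0.0 F [-0.6 -0.   0.4] j7 -0.42
[589.  28.] 1274 (array([1586.8,  612.1]), array([577.7,  20.1]), 89.9) 0.115 [220. 228. 235.]
[283.  36.] 1189 (array([523.3, 851.3]), array([446.1,  21.2]), 0.4) 0.115 [40. 88. 68.]
[360. 125.] 257 (array([590.2, 263.5]), array([46., 42.]), 84.8) 0.102 [80. 89. 94.]
[311. 176.] 337 (array([414. , 114.9]), array([35.2, 57.4]), 15.5) 0.097 [166.  65. 219.]
[382. 187.] 419 (array([551.3,  26. ]), array([58.1, 33.9]), 84.4) 0.106 [22. 24. 27.]
[393. 214.] 410 (array([543.7, -51.2]), array([45.7, 45.1]), 19.9) 0.101 [181.  180.  188.5]
[359. 262.] 582 (array([ 435.2, -140.6]), array([34.4, 55.7]), 34.0) 0.097 [254. 168.   0.]
```

>>> {"api": "step_arm", "payload": {"targets": [[0,-0.5,-2.0,0,0,0,0.75],[0,0,-3.0,0,0,0,0.75],[0,0,-2.5,0,0,0,0.75],[0,0,-1.4,0,0,0,0.75],[0,0,0,0,0,0,0.75]]}}

```text
time: 39.28
position: [0.589, 0.2652, 0.0499]
tool_rot: [-2.325, -2.111, 0.01]
ft_force: [-0.4, 0.7, 0.1]
grip_width: 0.753
grip_force: 0.0
```

>>> {"api": "step_arm", "payload": {"targets": [[0,0,0,0,0,0,0.75],[0,0,0,0,0,0,0.4],[0,0,0,0,0,0,0.2],[0,0,0,0,0,0,0.2],[0,0,0,0,0,0,0.2]], "force": 30}}

```text
time: 39.7
position: [0.5924, 0.2667, 0.0549]
tool_rot: [2.325, 2.112, 0.003]
ft_force: [0.3, -0.6, 0.1]
grip_width: 0.533
grip_force: 0.0
```

>>> {"api": "step_arm", "payload": {"targets": [[0,0,0,0,0,0,0.2],[0,0,0,0,0,0,0.2],[0,0,0,0,0,0,0.2],[0,0,0,0,0,0,0.2],[0,0,0,0,0,0,0.2]]}}

```text
time: 40.12
position: [0.5922, 0.2667, 0.0545]
tool_rot: [2.325, 2.112, 0.002]
ft_force: [-0.7, -0.1, 6.3]
grip_width: 0.479
grip_force: 30.0
```

```bash
python3 -c "
from h import *
st()"
```

```text
t 40.12 pos mm [592.2 266.7  54.5] yaw -5.5 zax [ 0.001  0.001 -1.   ] grip 0.479 30.0 F [-0.7 -0.1  6.3] j7 -0.38
```

>>> {"api": "step_arm", "payload": {"targets": [[0,0,1.0,0,0,0,0.2],[0,0,2.0,0,0,0,0.2],[0,-0.5,2.0,0,0,0,0.2],[-0.3,-1.6,0,0,0,0,0.2],[-0.5,-2.6,0,0,0,0,0.2]]}}

```text
time: 40.53
position: [0.5837, 0.2219, 0.1042]
tool_rot: [-2.321, -2.117, -0.004]
ft_force: [-0.2, 0.8, -2.6]
grip_width: 0.479
grip_force: 30.0
```

>>> {"api": "step_arm", "payload": {"targets": [[-0.6,-3.0,0,0,0,0,0.2],[-0.6,-3.0,0,0,0,0,0.2],[-0.5,-2.6,0,0,0,0,0.2],[-0.3,-1.9,0,0,0,0,0.2],[-0.2,-0.9,0,0,0,0,0.2]]}}

```text
time: 40.95
position: [0.5601, 0.1002, 0.1026]
tool_rot: [2.331, 2.106, -0.005]
ft_force: [0.2, 0.1, -1.3]
grip_width: 0.481
grip_force: 30.0
```

>>> {"api": "step_arm", "payload": {"targets": [[0,0,0,0,0,0,0.2],[0,0,-1.0,0,0,0,0.2],[0,0,-0.5,0,0,0,0.2],[0,0,0,0,0,0,0.2],[0,0,0,0,0,0,0.2]]}}

```text
time: 41.37
position: [0.561, 0.1068, 0.0874]
tool_rot: [-2.323, -2.115, 0.003]
ft_force: [-1.0, -0.0, -2.0]
grip_width: 0.482
grip_force: 30.0
```

>>> {"api": "step_arm", "payload": {"targets": [[0,0,0,0,0,0,0.2],[0,0,0,0,0,0,0.2],[0,0,0,0,0,0,0.2],[0,0,0,0,0,0,0.2],[0,0,0,0,0,0,0.2]]}}

```text
time: 41.78
position: [0.5618, 0.1054, 0.0888]
tool_rot: [2.325, 2.112, 0.001]
ft_force: [0.6, 0.5, -1.5]
grip_width: 0.483
grip_force: 30.0
```

```bash
python3 -c "
from h import *
st()"
```

```text
t 41.78 pos mm [561.8 105.4  88.8] yaw -5.5 zax [ 0.  0. -1.] grip 0.483 30.0 F [ 0.6  0.5 -1.5] j7 -0.18
```

>>> {"api": "step_arm", "payload": {"targets": [[0,0,-1.2,0,0,0,0.2],[0,0,-1.2,0,0,0,0.2],[0,0,-0.6,0,0,0,0.2],[0,0,-0.1,0,0,0,0.2],[0,0,0,0,0,0,0.2]]}}

```text
time: 42.2
position: [0.5608, 0.1053, 0.0569]
tool_rot: [-2.325, -2.111, 0.003]
ft_force: [-3.3, -1.1, 2.5]
grip_width: 0.475
grip_force: 30.0
```

>>> {"api": "step_arm", "payload": {"targets": [[0,0,0,0,0,0,0.2],[0,0,0,0,0,0,0.2],[0,0,0,0,0,0,0.2],[0,0,0,0,0,0,0.2],[0,0,0,0,0,0,0.2]]}}

```text
time: 42.62
position: [0.5616, 0.1054, 0.0572]
tool_rot: [2.325, 2.112, -0.0]
ft_force: [0.4, -0.8, -2.4]
grip_width: 0.481
grip_force: 30.0
```

```bash
python3 -c "
from h import *
st()"
```

```text
t 42.62 pos mm [561.6 105.4  57.2] yaw -5.5 zax [-0. -0. -1.] grip 0.481 30.0 F [ 0.4 -0.8 -2.4] j7 -0.17
```

Down on the mark: release, lift and move clear for a check.

>>> {"api": "step_arm", "payload": {"targets": [[0,0,0,0,0,0,0.55],[0,0,0,0,0,0,0.7],[0,0,0,0,0,0,0.75],[0,0,0,0,0,0,0.75],[0,0,0,0,0,0,0.75]]}}

```text
time: 43.03
position: [0.5618, 0.1054, 0.0578]
tool_rot: [2.325, 2.112, 0.001]
ft_force: [-0.1, -0.3, -0.1]
grip_width: 0.72
grip_force: 0.0
```

>>> {"api": "step_arm", "payload": {"targets": [[0,0,0,0,0,0,0.75],[0,0,1.5,0,0,0,0.75],[0,0,3.0,0,0,0,0.75],[0,0,3.5,0,0,0,0.75],[0,-1.0,3.5,0,0,0,0.75]]}}

```text
time: 43.45
position: [0.5608, 0.0975, 0.1733]
tool_rot: [-2.321, -2.115, 0.001]
ft_force: [1.1, 0.0, -0.2]
grip_width: 0.749
grip_force: 0.0
```

>>> {"api": "step_arm", "payload": {"targets": [[0.5,-2.0,3.0,0,0,0,0.75],[0.5,-3.2,1.0,0,0,0,0.75],[0.5,-3.2,0,0,0,0,0.75],[0.5,-3.2,0,0,0,0,0.75],[0,-3.0,0,0,0,0,0.75]]}}

```text
time: 43.87
position: [0.5823, -0.0524, 0.2132]
tool_rot: [2.324, 2.111, 0.002]
ft_force: [0.7, 0.3, 0.3]
grip_width: 0.751
grip_force: 0.0
```

>>> {"api": "step_arm", "payload": {"targets": [[0,-3.0,0,0,0,0,0.75],[0,-2.0,0,0,0,0,0.75],[0,0,0,0,0,0,0.75],[0,0,0,0,0,0,0.75],[0,0,0,0,0,0,0.75]]}}

```text
time: 44.28
position: [0.5818, -0.0994, 0.2124]
tool_rot: [-2.324, -2.113, -0.001]
ft_force: [0.4, 0.0, -0.2]
grip_width: 0.748
grip_force: 0.0
```

```bash
python3 - <<'E'
from h import *
tops(save='w5.png')
s,im,P,c=tops('side',save='side5.png')
z=(P[...,1]<-.2)&(P[...,1]>-.36)&(P[...,0]>.38)&(P[...,0]<.63)&(P[...,2]<.04)
print("strip",rect(P[big(z&(P[...,2]>.019))]))
E
```

```text
t 44.28 pos mm [581.8 -99.4 212.4] yaw -5.4 zax [-0.     0.001 -1.   ] grip 0.748 0.0 F [ 0.4  0.  -0.2] j7 0.16
[275.  53.] 3042 (array([553.2,  27.2]), array([56.3, 34.4]), 84.4) 0.106 [65. 69. 70.]
[278. 145.] 1944 (array([545.5, -50.7]), array([45. , 44.8]), 84.8) 0.1 [155. 160. 166.]
[180. 215.] 111 (array([ 435.9, -111.4]), array([ 6.8, 16. ]), 70.1) 0.096 [201. 117.  58.]
t 44.33 pos mm [581.9 -98.7 212.4] yaw -5.4 zax [-0.     0.001 -1.   ] grip 0.749 0.0 F [ 0.9 -0.1  0.6] j7 0.16
[589.  28.] 1263 (array([1587.5,  611.8]), array([571. ,  19.3]), 89.9) 0.115 [220. 228. 234.]
[283.  36.] 1183 (array([523. , 849.3]), array([445.6,  17.9]), 0.1) 0.115 [40. 88. 67.]
[372. 165.] 354 (array([559. , 102.6]), array([43.6, 43.1]), 83.0) 0.105 [104. 110. 121.]
[311. 176.] 342 (array([414.5, 114.7]), array([34.7, 56.8]), 17.2) 0.097 [167.   66.  224.5]
[382. 187.] 425 (array([550.9,  26.1]), array([58.3, 34. ]), 85.6) 0.105 [20. 21. 24.]
[393. 214.] 405 (array([544.1, -52.3]), array([45.8, 45.3]), 11.2) 0.1 [138. 141. 149.]
[359. 262.] 577 (array([ 435.1, -140.2]), array([34.8, 56.4]), 34.7) 0.097 [254. 168.   0.]
strip (array([ 506.7, -279.2]), array([171.2,  37.3]), 7.9)
```

View pics/w5.png

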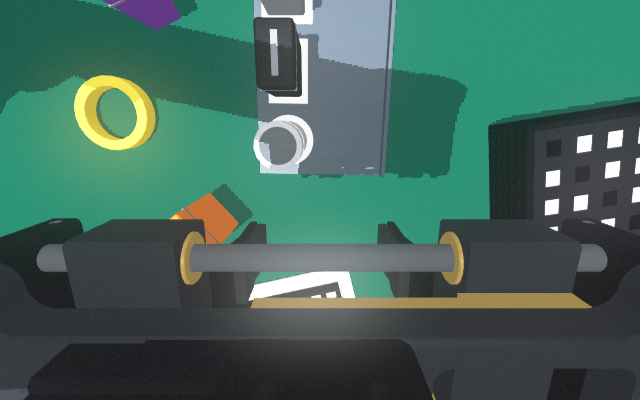

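The view shows the tin at px (278,145) and the caddy at (275,53) on their marks. Every container is within about 3 mm of its mark's centre, the strip is centred on the board, and the gripper is clear.

```bash
python3 -c "
from bench import ctrl
print(ctrl.close_job())"
```

```text
the job is handed in; nothing more can be done
None
```

I handed the job in at about 44 s of the 128 s allowed: the strip is centred on the board within about 3 mm and each container is back within about 3 mm of its own mark's centre by my measurements; the hand-in returned no verdict.

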